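Load the pot shaker and set its stroke

ROBOT

A 6-joint arm with a two-finger parallel gripper is mounted at the origin on a cart in front of the work surface, level with it; the furniture and walls round the work are solid. World frame = base frame: x ahead of the robot, y to its left, z up, the work surface at z = 0. Lengths are in mm, angles in degrees, forces in N, time in s.
With the tool pointing down it reaches from about 350 to 850 mm from the base axis. Payload 8.1 kg.
Tool frame: the origin (TCP) lies midway between the tips of the shut fingers; the grasp point (between the pads) lies 19 mm behind it (r.grasp_offset is the distance from the TCP to the grasp point, in mm); z points along the fingers, x is the direction in which the jaws open and shut, and the axes are right-handed (so a half turn about z gives the same grasp; the last joint's range is limited). The gripper opens to 85 mm and grips with 20 to 120 N. Pads are 22 mm wide; open, the fingers measure 114 mm over their backs; the gripper's body (76 mm by 85 mm) begins 54 mm behind the grasp point. The pads swing forward as they close: fully open they stand 13 mm farther back than shut.
Start: joints at [71.769, 7.471, 85.268, -0, 87.261, -4.893], TCP at [138.399, 583.824, 231.292] pointing down, gripper open.
Joint ranges: [-169.43, 169.43], [-51.17, 129.36], [1.28, 143.12], [-76.62, 256.62], [0, 156.53], [-152.29, 152.29]. Speed limits (degrees/s): [136.94, 136.94, 159.86, 180, 180, 180].

INTERFACE

Orientations are given as [roll, pitch, yaw] about the fixed x, y, z axes, in that order (R = Rz(yaw) Ry(pitch) Rx(roll)).
In Python, from bench import r, optics, hand_in gives the robot as it stands.
- The arm moves only by the shell command python3 -m pendant 'ROWS' [FORCE]. ROWS is JSON, a list of rows, each a list of 5 numbers: the opening, from 0 (shut) to 1 (fully open), then the shift along the tool's x, y, z in mm, then the turn about the tool's z in degrees. A call has 1 to 10 rows; each row shifts and turns the commanded pose from where the row before left it, along the tool's axes as they then stand; what a row does not reach is not made up. A row lasts 1/10 s, in which the tool goes at most 50 mm and 8.59 degrees, less where a joint would pass 70% of its speed; a pose out of reach is approached as far as the arm can. A call with a gripper value outside its range is refused whole. The fingers move at their own pace and stop on an object; FORCE is the grip in N (left out, the last holds). Time passes only in rows, so rows that do not move let the fingers close. It gives the time, the measured TCP pose, the force and the opening at its end, in the units of the state.
- r.sense(): the state, without advancing time (a new reading comes with each control period).
- optics.snapshot(name): name is "scene" or "side" or "wrist"; returns (picture, depth): 384x512x3 uint8, blue, green, red; 384x512 float32, mm along the optical axis (not along the pixel's ray), 0 where there is no reading.
- optics.camera_params(name): a dict with "camera_matrix" (3x3 intrinsics, pixels), "k1" (the pictures are not rectified: a ray, as slopes to the right and down, at radius r is drawn at 1 + k1 r^2 times it, then the intrinsics apply), "eye" and "orientation" of the camera in the world. Camera axes: x right, y down, z forward; pixel columns grow to the right and rows downward; lengths in mm; the calibration is good to about 2 mm. A picture is of the moment at which its call begins: read the wrist's pose just before it. camera_params takes no time and is no camera call; for the wrist camera it gives the pose at the moment of the call.
- hand_in(): hands the job in, once; it reports no verdict.
Trained networks look in the newest picture that a camera, given by its name, has taken for a name from the list of things; names that differ only in an ending like _2 or _b are one class to them, and where a whole thing is asked for, a point or a joint stands for the part that bears it (a point fixed in the world has none). Each returns a list of dicts, best first, with "score" (0 to 1); they miss things now and then, are a little off and sometimes report something else, mostly with a low value. They report only what shows in the picture. A call takes as long as a camera call. They do not tell look-alikes from the thing itself.
- optics.search_frame(camera, query): "at" ([x, y, z] in mm, in world coordinates, good to about 4 mm: the middle of the surface that is visible of it).
The state is a dict: "time": time; "joint_pos": joint angles; "qd": joint speeds; "joint_efforts": joint torques, N m; "tool_pos": TCP position; "tcp_rot": TCP orientation; "ft_force": force on the tool from outside, world axes, zero at the start; "wrist_torque": the same for the moment, N m; "finger_gap": finger opening in mm.
Only numpy, scipy, OpenCV 4.12 (cv2) and the standard library are available. Lean on these libraries where they do the work, as an engineer would, in place of code of your own. Each camera call takes 0.05 s, during which the arm holds its last target. There are 200 camera calls.

TASK

Load the bench shaker: bring its stroke lever right back to the zero stop (leaning fully left), lift the hold-down plate off its guide pins and lay it flat on the bench, then stand every short white pot upright in a pocket of its own (the tall white pot, the brown dropper bottle and the glassware stay where they are). Lower the plate level over both pins until it sits fully home on their shoulders, and only then swing the lever into line with the brass set-point marker, without shifting the marker; the lever must never leave zero while the plate is off.

Things in the scene. Friction and masses are not known exactly. Their poses are not given: they have to be found in the camera images.
- shaker: Bench shaker for sample pots, screwed down: white case 200 (its x) x 240 (its y) mm, 68 mm high; origin on the bench under its middle, x points from its front to its rear, z up. On top a grey insert 150 (x) x 150 (y) mm, top face 102 mm up, with four round pockets; two guide pins left and right of it; stroke lever and scale in front (fan-shaped plate, radius 72 mm, a tick every 0.2 rad)
- pin_left (a point): shoulder of the left steel guide pin, shaker frame x 0, y 92, z 138 mm: below it a 20 mm thick post, above it the 12 mm pin, which tapers from 164 mm up and ends 178 mm above the bench
- pin_right (a point): shoulder of the right steel guide pin, shaker frame x 0, y -92, z 138 mm: below it a 20 mm thick post, above it the 12 mm pin, which tapers from 164 mm up and ends 178 mm above the bench
- pocket0 (a point): middle of the floor of the front left pocket, 52 mm across, 20 mm deep (shaker frame x -42, y 42, z 82 mm); the neighbours' caps stand 33 mm above the insert's top
- pocket1 (a point): middle of the floor of the front right pocket, 52 mm across, 20 mm deep (shaker frame x -42, y -42, z 82 mm); the neighbours' caps stand 33 mm above the insert's top
- pocket2 (a point): middle of the floor of the rear left pocket, 52 mm across, 20 mm deep (shaker frame x 42, y 42, z 82 mm); the neighbours' caps stand 33 mm above the insert's top
- pocket3 (a point): middle of the floor of the rear right pocket, 52 mm across, 20 mm deep (shaker frame x 42, y -42, z 82 mm); the neighbours' caps stand 33 mm above the insert's top
- plate_seat (a point): point midway between the two pin shoulders, 138 mm above the bench; axes of the shaker. The hold-down plate is home when its origin is here. Behind the shaker, beyond x = 0.75 m from the robot and from 0.30 m above the bench up, are glass shelves and their post: keep wrist and gripper clear
- hold_plate: Loose aluminium hold-down plate, 130 (its x) x 220 (its y) x 8 mm, 0.3 to 0.65 kg, with two 15 mm through holes at y = +92 and -92 mm for the guide pins; origin in the middle of its underside, z up. At the start it sits on the pin shoulders, 3 mm above where the pots' caps come. It may go back either way round and be laid anywhere free on the bench
- plate_bar (a point): middle of the plate's black grip bar, 39 mm above the plate's underside; the bar is 14 mm thick (plate x), 86 mm long (plate y), 18 mm high, with 22 mm free under it; axes of the plate
- stroke_lever (a joint): angle of the stroke lever (rad): 0 = zero stop, leaning 0.8 rad to the shaker's +y (left, seen from its front); grows as it swings over the top to the right, to 1.6 at the other stop. It swings about the shaker's x axis, friction holds it where it is left (about 1.5 N at the knob)
- lever_pivot (a point): the axis of lever and marker: x = -145 mm, y = 0, z = 50 mm in the shaker frame
- lever_knob (a point): middle of the black knob of the lever, 110 mm from the pivot; z points along the lever, outwards. The knob is 23 mm in diameter and 24 mm long; the steel rod below is 8.4 mm thick. Gripped across (along the shaker's x) the knob turns between the pads as the lever swings
- set_marker (a joint): angle of the brass set-point marker on the scale, on the same scale as stroke_lever: the lever is in line with it when both read the same. Stiff; not to be moved
- marker_tip (a point): outer end of the brass marker tab (9 mm wide), 84 mm from the pivot, 9 mm behind the lever's plane; z points outwards along the tab
- pot0: Short white screw-cap pot, 43 mm in diameter, 53 mm high, about 50 g; origin in the middle of its underside, z up. Two to four such pots stand on the bench, the others are absent (None)
- pot1: Short white screw-cap pot, 43 mm in diameter, 53 mm high, about 50 g; origin in the middle of its underside, z up. Two to four such pots stand on the bench, the others are absent (None)
- pot2: Short white screw-cap pot, 43 mm in diameter, 53 mm high, about 50 g; origin in the middle of its underside, z up. Two to four such pots stand on the bench, the others are absent (None)
- pot3: Short white screw-cap pot, 43 mm in diameter, 53 mm high, about 50 g; origin in the middle of its underside, z up. Two to four such pots stand on the bench, the others are absent (None)
- tall_pot: Tall white screw-cap pot, 48 mm in diameter, 86 mm high, standing among the short ones; too tall for the shaker, stays where it is; origin under its middle
- dropper: Brown dropper bottle with black cap, 42 mm in diameter, 72 mm high, among the pots; stays where it is; origin under its middle
- beaker_big: Glass beaker 121 mm wide, 151 mm high, at the back; bystander, origin under its middle
- beaker_small: Glass beaker 67 mm wide, 63 mm high, at the back; bystander, origin under its middle
- cylinder: Glass measuring cylinder, foot 50 mm, 171 mm high, at the back; bystander, origin under its middle
Not all that is in view belongs to the job. What is shaped like the pot0 but blue or red is not meant.

How it is judged:
By the outcome, as a careful person would: the job done as asked, in the order asked, and still so for the second after the job is handed in, with the robot touching nothing.
Of pot0, pot1, pot2, pot3 only 2 to 4 are there at a start; the rules pass over those that are not, and their reading is None.
At some moment in a run one of hold_plate may be knocked a few centimetres aside while the robot is not near it.
Once in a run the grip may slacken for a moment while it holds something.
It also fails if it takes over 210 s, if anything falls off the work surface, if the arm or the gripper's body presses on something with over 40 N, if the wrist force passes 120 N, or if a joint passes its speed limit or range.

## Working session

There is one attempt and no reset: what is moved stays moved. The work goes in short steps, Python scripts to look and compute and a shell command to move; the robot and the scene stay as the last step left them, time stands still between calls to the robot, and variables do not carry over. Pictures are saved under pics/ and viewed, about 12 in all and at most 16, crops included, and the job is handed in when it is done.

```bash
ls; mkdir -p pics
cat > h.py <<'E'
from bench import r, optics, hand_in
import numpy as np, cv2
from scipy.spatial.transform import Rotation as R
def cam(n):
    p=optics.camera_params(n); return p
def ori(p):
    o=np.array(p["orientation"],float)
    return o if o.shape==(3,3) else R.from_euler('xyz',o,degrees=True).as_matrix()
def cloud(n,dep,p=None):
    p=p or cam(n); K=np.array(p["camera_matrix"]); h,w=dep.shape
    u,v=np.meshgrid(np.arange(w),np.arange(h))
    d=np.array([p["k1"],0,0,0],float)
    xy=cv2.undistortPoints(np.stack([u,v],-1).reshape(-1,1,2).astype(np.float64),K,d).reshape(h,w,2)
    P=np.dstack([xy,np.ones((h,w))])*dep[...,None]
    W=P@ori(p).T+np.array(p["eye"]); W[dep<=0]=np.nan
    return W
def proj(n,pts,p=None):
    p=p or cam(n); c=(np.atleast_2d(pts)-np.array(p["eye"]))@ori(p)
    xy=c[:,:2]/c[:,2:]; rr=(xy**2).sum(1,keepdims=True); xy=xy*(1+p["k1"]*rr)
    K=np.array(p["camera_matrix"]); return xy*[K[0,0],K[1,1]]+[K[0,2],K[1,2]]
E
python3 - <<'E'
from h import *
s=r.sense(); print(s["time"],s["tool_pos"],s["tcp_rot"],s["finger_gap"],r.grasp_offset)
print(cam("scene"))
ims=[]
for n in ["scene","side"]:
    im,d=optics.snapshot(n); cv2.imwrite(f"pics/{n}0.png",im); np.save(f"pics/{n}0.npy",d)
    p=cam(n); print(n,p["eye"])
    for q in ["shaker","hold_plate","plate_bar","stroke_lever","lever_knob","marker_tip","pot0","tall_pot","dropper","beaker_big","beaker_small","cylinder"]:
        for o in optics.search_frame(n,q)[:6]:
            print(n,q,np.round(o["at"]),round(o["score"],2),proj(n,o["at"],p).round()[0])
E
```

```text
pics
0.0 [138.21770292 583.30644256 230.23530797] [-1.79990768e+02  1.06097629e-01  7.66621909e+01] 85.67089807745361 18.700000000000003
{'camera_matrix': array([[470.26068943,   0.        , 256.05720276],
       [  0.        , 470.26068943, 200.56737406],
       [  0.        ,   0.        ,   1.        ]]), 'k1': -0.128686818517527, 'eye': array([-284.93462686,  599.32143552, 1059.08288425]), 'orientation': array([-1.31535236e+02,  3.95857590e-02, -1.28062813e+02])}
scene [-284.93462686  599.32143552 1059.08288425]
scene shaker [522. 245.  74.] 0.65 [177. 262.]
scene shaker [640.  66. 145.] 0.57 [206. 195.]
scene plate_bar [ 718. -224.   57.] 0.18 [265. 169.]
scene marker_tip [648.  63. 146.] 0.7 [205. 193.]
scene beaker_big [ 718. -116.  116.] 0.78 [240. 167.]
scene beaker_small [ 716. -229.   55.] 0.49 [266. 169.]
scene beaker_small [525. 241.  81.] 0.3 [178. 260.]
scene cylinder [ 699. -325.  126.] 0.61 [291. 145.]
side [-238.78598022 -183.26420149  830.0514383 ]
side shaker [521. 140.  78.] 0.65 [178. 200.]
side hold_plate [585. 159. 145.] 0.82 [175. 170.]
side plate_bar [584. 1
[... 472 characters left out ...]
0.32 [178. 210.]
side pot0 [ 362. -321.   49.] 0.89 [330. 263.]
side pot0 [435.   3.  42.] 0.8 [217. 233.]
side pot0 [ 434. -421.   49.] 0.78 [365. 246.]
side pot0 [ 551. -347.   36.] 0.73 [335. 217.]
side pot0 [ 338. -436.   46.] 0.67 [374. 276.]
side pot0 [ 545. -432.   44.] 0.6 [364. 219.]
side tall_pot [ 552. -348.   37.] 0.7 [336. 216.]
side tall_pot [ 442. -245.   61.] 0.68 [302. 235.]
side dropper [ 549. -347.   39.] 0.72 [335. 217.]
side beaker_big [ 680. -120.  106.] 0.72 [267. 168.]
side beaker_big [519. 138.  77.] 0.25 [178. 201.]
side beaker_small [ 679. -221.   43.] 0.81 [296. 185.]
side cylinder [ 691. -329.   79.] 0.7 [330. 177.]
side cylinder [521. 135.  74.] 0.43 [180. 201.]
```

Run:
```python
import cv2
a=cv2.imread("pics/scene0.png");b=cv2.imread("pics/side0.png")
cv2.imwrite("pics/side_crop.png",cv2.resize(b[130:300,110:410],(800,453),interpolation=cv2.INTER_CUBIC))
cv2.imwrite("pics/scene_s.png",a)
```

```text
(no output)
```

View pics/side_crop.png

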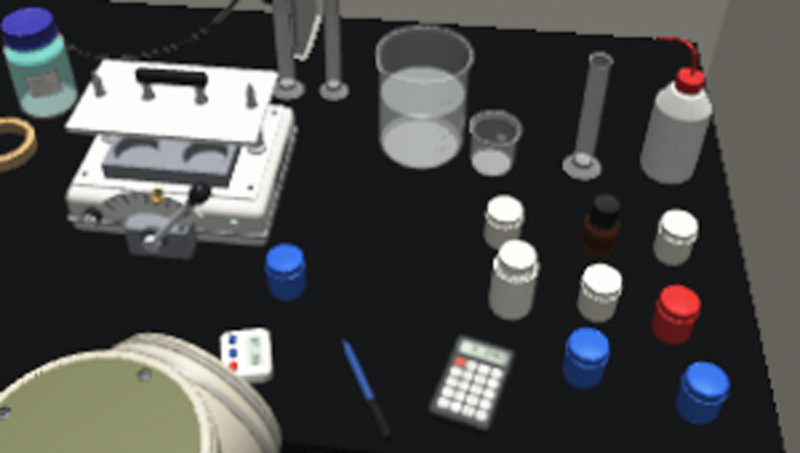

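View pics/scene0.png

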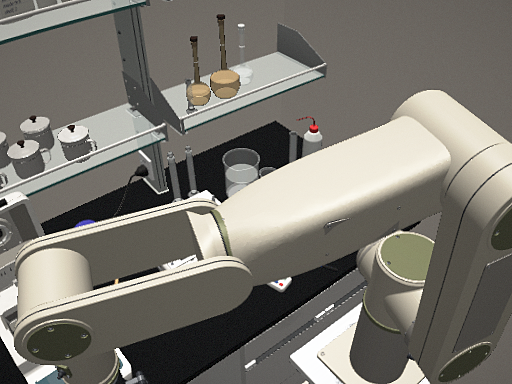

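The side view (crop scale 2.67) shows three short white pots at crop (503,222), (677,237) and (600,292). The things they could be confused with are the tall white pot (513,280), the dropper (603,222), the red pot (677,313) and the blue pots (285,270), (587,357), (703,392). The lever leans right with its knob at (200,195), and the brass marker is at (157,195), near the top. In the scene view the arm hides most of the bench.

```bash
cat >> h.py <<'E'
def circ(P,zt,c,rad,tol=5):
    """fit known-radius disc centre to top-face points near c"""
    m=(abs(P[...,2]-zt)<tol)&(np.hypot(P[...,0]-c[0],P[...,1]-c[1])<rad*1.9)
    q=P[m]; return (np.r_[(q[:,:2].min(0)+q[:,:2].max(0))/2,np.median(q[:,2]),len(q)] if len(q) else None)
def plate(P,zt,lo,hi,tol=4):
    m=(abs(P[...,2]-zt)<tol)&(P[...,0]>lo[0])&(P[...,0]<hi[0])&(P[...,1]>lo[1])&(P[...,1]<hi[1])
    m=cv2.morphologyEx(m.astype(np.uint8),cv2.MORPH_OPEN,np.ones((3,3)))>0
    q=P[m][:,:2].astype(np.float32); return cv2.minAreaRect(q),np.median(P[m][:,2]),len(q)
E
python3 - <<'E'
from h import *
d=np.load("pics/side0.npy"); im=cv2.imread("pics/side0.png"); P=cloud("side",d)
print(plate(P,146,(480,30),(700,290)))
for n,(u,v) in dict(A=(299,206),B=(364,213),C=(335,233),tall=(303,223),drop=(336,206),blue=(217,225),knob=(185,201),marker=(169,204),hub=(166,219)).items():
    print(n,P[v,u].round(1), P[v-1:v+2,u-1:u+2,2].round(0).tolist())
for n,(u,v) in dict(A=(299,206),B=(364,213),C=(335,233)).items(): print(n,circ(P,53,P[v,u],21.5))
print(circ(P,86,P[223,303],24),circ(P,72,P[206,336],21))
# case edges at z~68, insert top
print(plate(P,68,(380,0),(720,320)), plate(P,102,(420,30),(700,290)))
E
```

```text
(((597.3101806640625, 161.39154052734375), (134.49850463867188, 218.75650024414062), 0.6433066129684448), np.float64(145.34483409928418), 1487)
A [ 569.3 -233.5   51.4] [[52.0, 50.0, 52.0], [50.0, 51.0, 48.0], [53.0, 52.0, 54.0]]
B [ 561.8 -431.6   53.1] [[49.0, 53.0, 52.0], [47.0, 53.0, 50.0], [51.0, 51.0, 53.0]]
C [ 468.4 -339.5   53.2] [[52.0, 52.0, 52.0], [53.0, 53.0, 52.0], [49.0, 53.0, 51.0]]
tall [ 463.8 -244.2   87.6] [[84.0, 87.0, 82.0], [85.0, 88.0, 88.0], [87.0, 85.0, 85.0]]
drop [ 565.5 -344.7   68.8] [[72.0, 70.0, 69.0], [72.0, 69.0, 72.0], [73.0, 71.0, 71.0]]
blue [457.6   5.7  51.2] [[52.0, 54.0, 55.0], [51.0, 51.0, 52.0], [53.0, 51.0, 52.0]]
knob [447.2  88.4 149.4] [[149.0, 147.0, 145.0], [148.0, 149.0, 146.0], [148.0, 147.0, 148.0]]
marker [461.3 144.  117.3] [[120.0, 122.0, 118.0], [118.0, 117.0, 115.0], [117.0, 117.0, 115.0]]
hub [454.4 160.5  59.3] [[57.0, 60.0, 59.0], [59.0, 59.0, 61.0], [59.0, 58.0, 62.0]]
A [ 559.63825861 -232.28461124   51.71706623   97.        ]
B [ 560.68310692 -433.69726786   51.36899192  102.        ]
C [ 462.79486057 -341.35361502   51.71499073  117.        ]
[ 455.75335691 -245.94363764   85.00635634  110.        ] [ 563.47715237 -347.68296178   70.48305346   63.        ]
(((542.3469848632812, 117.36505126953125), (148.38876342773438, 288.15948486328125), 37.21455001831055), np.float64(66.54419286488292), 181) (((547.4163208007812, 159.72308349609375), (51.51948165893555, 146.41815185546875), 1.321110486984253), np.float64(101.31296457007966), 210)
```

```bash
cat >> h.py <<'E'
def go(target,yaw=None):
    """print needed shift in tool axes and turn to reach TCP target"""
    s=r.sense(); M=R.from_euler('xyz',s["tcp_rot"],degrees=True).as_matrix()
    print("t",round(s["time"],1),"tcp",np.round(s["tool_pos"],1),np.round(s["tcp_rot"],1),"gap",round(s["finger_gap"],1),"F",np.round(s["ft_force"],1))
    print("shift",np.round(M.T@(np.array(target)-s["tool_pos"]),1), "turn",None if yaw is None else round((s["tcp_rot"][2]-yaw+180)%360-180,1))
E
python3 -m pendant '[[1,0,0,-15,8.5],[1,0,0,-15,8.5],[1,0,0,-15,8.5],[1,0,0,-15,8.5],[1,0,0,-15,8.5],[1,0,0,-15,8.5],[1,0,0,-15,8.5],[1,0,0,-15,8.5],[1,0,0,-15,8.5],[1,0,0,0,0]]'
python3 -m pendant '[[1,26,42,0,0],[1,26,42,0,0],[1,26,42,0,0],[1,26,42,0,0],[1,26,42,0,0],[1,26,42,0,0],[1,26,42,0,0],[1,26,42,0,0],[1,26,42,0,0],[1,26,42,0,0]]'
python3 - <<'E'
from h import *
go([420,161,360],0)
p=cam("wrist");print(p); im,d=optics.snapshot("wrist"); cv2.imwrite("pics/w1.png",im); np.save("pics/w1.npy",d)
for q in ["lever_knob","marker_tip","plate_bar","lever_pivot"]:
    for o in optics.search_frame("wrist",q)[:3]: print(q,np.round(o["at"],1),round(o["score"],2),proj("wrist",o["at"],p).round()[0])
im,d=optics.snapshot("scene"); cv2.imwrite("pics/s1.png",im); np.save("pics/s1.npy",d)
for q in ["lever_knob","marker_tip","plate_bar","hold_plate","pot0","tall_pot","dropper"]:
    for o in optics.search_frame("scene",q)[:6]: print("sc",q,np.round(o["at"],1),round(o["score"],2),proj("scene",o["at"]).round()[0])
E
```

```text
time: 2.3
tool_pos: [138.6, 584.6, 369.1]
tcp_rot: [-179.8, -0.1, 0.0]
ft_force: [-0.5, 0.1, 0.4]
finger_gap: 85.4
time: 3.3
tool_pos: [400.0, 162.6, 365.5]
tcp_rot: [-180.0, 0.0, 0.5]
ft_force: [0.8, 0.3, 0.1]
finger_gap: 85.6
t 3.3 tcp [400.  162.6 365.5] [-180.     0.     0.5] gap 85.6 F [0.8 0.3 0.1]
shift [19.9  1.8  5.5] turn 0.5
{'camera_matrix': array([[325.22159627,   0.        , 255.50662182],
       [  0.        , 325.22159627, 188.71105168],
       [  0.        ,   0.        ,   1.        ]]), 'k1': -0.024247460171993668, 'eye': array([399.23250078, 231.81280269, 508.68146989]), 'orientation': array([1.64063042e+02, 4.47763055e-02, 4.68431406e-01])}
lever_knob [451.3 106.6 128.9] 0.84 [297. 202.]
plate_bar [593.8 177.4 144.5] 0.74 [427. 148.]
lever_pivot [510.9 168.9  81.7] 0.56 [340. 146.]
lever_pivot [709.8 -64.3  59.2] 0.5 [449. 291.]
sc lever_knob [448.  117.2 111.6] 0.63 [230. 248.]
sc marker_tip [ 446.5 -236.4   53.9] 0.26 [322. 210.]
sc plate_bar [591.5 167.8 144.4] 0.96 [185. 219.]
sc hold_plate [586.5 171.3 144. ] 0.69 [185. 220.]
sc pot0 [ 339.8 -421.7   40.4] 0.67 [385. 206.]
sc pot0 [ 456.8 -329.9   40.9] 0.59 [340. 199.]
sc pot0 [438.5  15.7  47.5] 0.59 [261. 249.]
sc pot0 [ 553.2 -420.9   43.2] 0.52 [338. 174.]
sc pot0 [ 556.5 -224.    40.2] 0.49 [295. 197.]
sc pot0 [ 434.  -408.9   40.8] 0.49 [361. 193.]
sc tall_pot [ 441.7 -234.1   57.3] 0.71 [322. 210.]
sc tall_pot [519.3 194.   77.2] 0.17 [193. 254.]
sc tall_pot [ 555.7 -219.9   42.2] 0.17 [295. 197.]
sc dropper [ 697.6 -323.9   89.2] 0.7 [291. 154.]
sc dropper [ 558.8 -337.2   37.3] 0.52 [320. 183.]
```

View pics/w1.png

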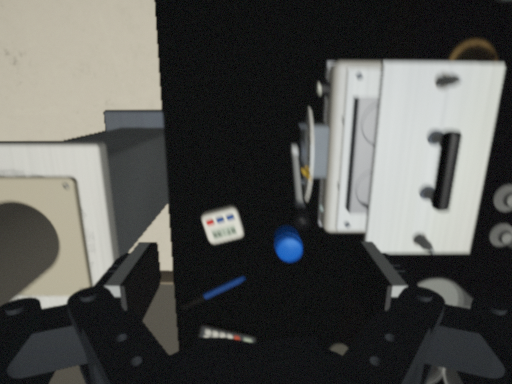

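Wrist view: image right is +x and down is −y. The shaker and plate are at right (bar at 447,170), and the lever rod runs from (296,150) to the black knob at about (302,216). The blue pot is at (288,243).

Run:
```python
from h import *
d=np.load("pics/w1.npy"); im=cv2.imread("pics/w1.png"); P=cloud("wrist",d)
print("w plate",plate(P,146,(480,30),(700,290)))
print("w case",plate(P,68,(490,20),(700,300),3), "insert",plate(P,102,(500,30),(700,290),3))
for n,g in (("w",P),("s",cloud("scene",np.load("pics/s1.npy")))):
    m=(g[...,0]>425)&(g[...,0]<475)&(g[...,1]>40)&(g[...,1]<280)&(g[...,2]>85)
    q=g[m]; q=q[np.argsort(q[:,1])]
    print(n,len(q)); print(q[::max(1,len(q)//30)].round(0).tolist())
print("s plate",plate(cloud("scene",np.load("pics/s1.npy")),146,(480,30),(700,290)))
```

```text
w plate (((596.7933959960938, 162.911865234375), (131.89437866210938, 221.04307556152344), 0.1055750846862793), np.float64(147.12353068930773), 19242)
w case (((508.7622375488281, 167.56655883789062), (238.59976196289062, 55.39680480957031), 79.77863311767578), np.float64(68.3595627221784), 1959) insert (((533.7554931640625, 162.24761962890625), (24.053823471069336, 148.85836791992188), 0.22058552503585815), np.float64(103.00676733321151), 1476)
w 15188
[[450.0, 83.0, 142.0], [450.0, 119.0, 115.0], [461.0, 155.0, 435.0], [449.0, 158.0, 434.0], [463.0, 159.0, 436.0], [442.0, 161.0, 401.0], [461.0, 163.0, 435.0], [441.0, 165.0, 407.0], [442.0, 166.0, 412.0], [442.0, 168.0, 418.0], [441.0, 170.0, 401.0], [460.0, 171.0, 426.0], [454.0, 172.0, 430.0], [459.0, 172.0, 427.0], [442.0, 173.0, 381.0], [462.0, 175.0, 429.0], [459.0, 175.0, 446.0], [436.0, 176.0, 450.0], [467.0, 176.0, 435.0], [467.0, 177.0, 434.0], [443.0, 177.0, 434.0], [459.0, 177.0, 447.0], [443.0, 177.0, 433.0], [466.0, 178.0, 436.0], [436.0, 180.0, 450.0], [425.0, 181.0, 453.0], [432.0, 181.0, 441.0], [434.0, 182.0, 451.0]
[... 234 characters left out ...]
 [462.0, 127.0, 102.0], [461.0, 132.0, 90.0], [457.0, 140.0, 123.0], [456.0, 147.0, 124.0], [463.0, 152.0, 118.0], [439.0, 157.0, 408.0], [439.0, 159.0, 415.0], [441.0, 161.0, 409.0], [438.0, 164.0, 401.0], [441.0, 165.0, 385.0], [439.0, 167.0, 410.0], [439.0, 170.0, 379.0], [442.0, 171.0, 413.0], [466.0, 173.0, 118.0], [471.0, 174.0, 431.0], [460.0, 175.0, 473.0], [460.0, 175.0, 468.0], [445.0, 176.0, 425.0], [463.0, 177.0, 94.0], [428.0, 180.0, 443.0], [461.0, 187.0, 115.0], [460.0, 195.0, 102.0], [462.0, 206.0, 103.0], [426.0, 237.0, 721.0]]
s plate (((593.1773681640625, 160.8683624267578), (135.41639709472656, 224.02682495117188), 0.9865201711654663), np.float64(144.9688690531952), 1840)
```

```bash
python3 -m pendant '[[1,10,14,20,0],[1,10,14,30,0],[1,10,14,30,0],[1,10,14,30,0],[1,12,15,30,0.5],[1,0,0,20,0],[1,0,0,0,0]]'
python3 - <<'E'
from h import *
go([452,91,118],0)
im,d=optics.snapshot("wrist"); cv2.imwrite("pics/w2.png",im); P=cloud("wrist",d)
m=(P[...,0]>430)&(P[...,0]<475)&(P[...,1]>60)&(P[...,1]<150)&(P[...,2]>118)&(P[...,2]<165)
q=P[m];print(len(q),q.min(0) if len(q) else 0,q.max(0) if len(q) else 0)
print([ (o["at"],o["score"]) for o in optics.search_frame("wrist","lever_knob")])
E
```

```text
time: 4.65
tool_pos: [449.7, 93.4, 202.7]
tcp_rot: [180.0, 0.4, -0.3]
ft_force: [0.6, 1.0, 0.6]
finger_gap: 85.0
t 4.7 tcp [449.7  93.4 202.7] [180.    0.4  -0.3] gap 85.0 F [0.6 1.  0.6]
shift [ 2.9  2.3 84.7] turn -0.3
1746 [442.91440299  80.6620023  118.00883151] [468.69277002 149.90290867 155.19367643]
[([452.6, 105.8, 136.9], 0.89)]
```

View pics/w2.png

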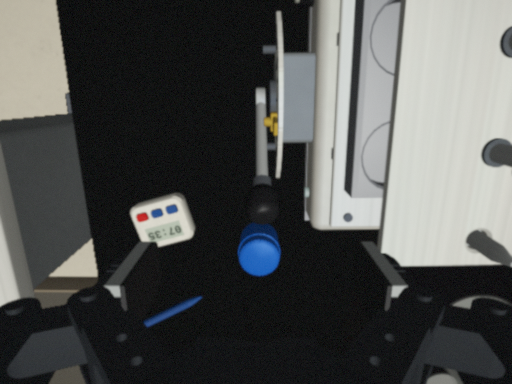

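Knob at (262,203), centred between the jaws; marker (brass) at (270,123), blue pot (260,247) clear below. Descend and grip lightly.

```bash
python3 -m pendant '[[1,2,1,30,0],[1,0,1,30,0],[1,0,0,24,0],[1,0,0,0,0],[0,0,0,0,0],[0,0,0,0,0],[0,0,0,0,0],[0,0,0,0,0]]' 25; python3 -m pendant '[[0,0,0,0,0],[0,0,0,0,0],[0,0,0,0,0]]'
python3 - <<'E'
from h import *
go([452,91,118],0)
im,d=optics.snapshot("side"); cv2.imwrite("pics/side2.png",cv2.resize(im[150:260,120:270],(750,550),interpolation=cv2.INTER_CUBIC))
E
```

```text
time: 5.55
tool_pos: [454.7, 91.8, 123.7]
tcp_rot: [-180.0, -0.1, -0.3]
ft_force: [0.1, 0.3, -0.2]
finger_gap: 28.3
time: 5.85
tool_pos: [453.8, 91.2, 123.1]
tcp_rot: [179.9, 0.0, -0.3]
ft_force: [-3.9, -3.0, 6.6]
finger_gap: 21.3
t 5.8 tcp [453.8  91.2 123.1] [179.9   0.   -0.3] gap 21.3 F [-3.9 -3.   6.6]
shift [-1.8  0.2  5.1] turn -0.3
```

View pics/side2.png

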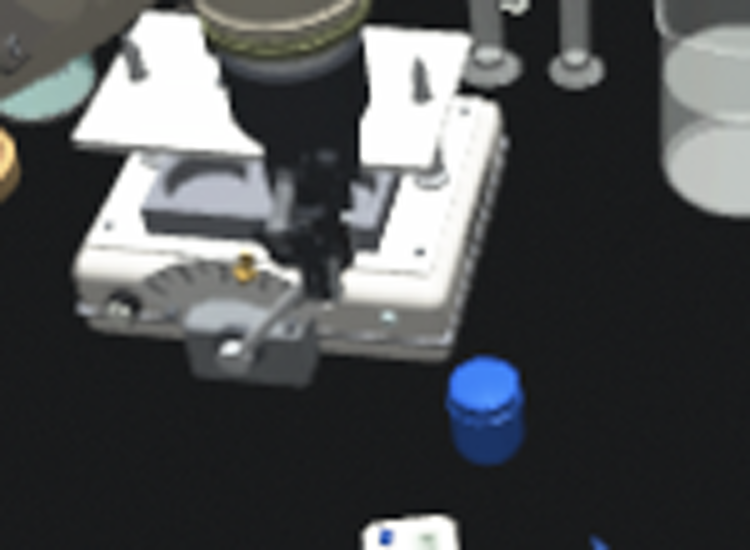

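```bash
python3 -m pendant '[[0,0,-7.5,-5.5,0],[0,0,-8,-4.5,0],[0,0,-10.5,-5,0],[0,0,-10.8,-4,0],[0,0,-11.3,-3,0],[0,0,-11.4,-1.6,0],[0,0,-11.6,-0.5,0],[0,0,-11.6,0.5,0],[0,0,-11.4,1.6,0],[0,0,-11.3,3,0]]'
python3 -m pendant '[[0,0,-10.8,4,0],[0,0,-10.5,5,0],[0,0,-9.8,6,0],[0,0,-9.3,7,0],[0,0,-4.2,4,0],[0,0,0,0,0],[0,0,0,0,0]]'
```

```text
time: 6.9
tool_pos: [453.0, 197.0, 140.5]
tcp_rot: [179.9, 0.2, -0.3]
ft_force: [-4.1, -3.3, -3.8]
finger_gap: 21.5
time: 7.6
tool_pos: [452.7, 241.0, 113.6]
tcp_rot: [179.9, 0.3, -0.3]
ft_force: [-4.9, -2.9, -4.1]
finger_gap: 21.0
```

```bash
python3 -m pendant '[[0,0,-2,2,0],[0,0,-2,2,0],[0,0,0,0,0],[0,0,0,0,0]]'
python3 -m pendant '[[0,0,-2,2,0],[0,0,0,0,0],[0,0,0,0,0]]'; python3 -m pendant '[[0,0,-2,2,0],[0,0,0,0,0],[0,0,0,0,0]]'
```

```text
time: 8.0
tool_pos: [452.9, 243.0, 111.8]
tcp_rot: [179.7, 0.3, -0.4]
ft_force: [-15.2, -17.0, 16.9]
finger_gap: 21.7
time: 8.3
tool_pos: [453.0, 244.8, 110.3]
tcp_rot: [179.7, 0.3, -0.4]
ft_force: [-17.9, -18.8, 21.6]
finger_gap: 21.5
time: 8.6
tool_pos: [453.0, 246.8, 108.6]
tcp_rot: [179.7, 0.3, -0.4]
ft_force: [-18.4, -18.7, 24.5]
finger_gap: 21.2
```

```bash
python3 -m pendant '[[0,0,2,-2,0],[0,0,2,-2,0],[0,0,0,0,0],[0.5,0,0,0,0],[1,0,0,0,0],[1,0,0,0,0],[1,0,0,0,0],[1,0,0,0,0]]'
python3 -m pendant '[[1,0,0,-20,0],[1,0,0,-50,0],[1,0,0,-50,0],[1,0,0,-50,0],[1,0,0,-50,0],[1,0,-20,-10,0],[1,0,-20,0,0],[1,0,-20,0,0],[1,0,0,0,0]]'
python3 - <<'E'
from h import *
go([597,162,260],0)
p=cam("wrist"); im,d=optics.snapshot("wrist"); cv2.imwrite("pics/w3.png",im); P=cloud("wrist",d)
print("w plate",plate(P,146,(480,30),(700,290)))
m=(P[...,2]>166)&(P[...,2]<200)&(P[...,0]>540)&(P[...,0]<650)&(P[...,1]>80)&(P[...,1]<250)
print("bar",cv2.minAreaRect(P[m][:,:2].astype(np.float32)))
for o in optics.search_frame("wrist","lever_knob"): print(o)
print("bench pts", P[5,100:400:50].round(0).tolist())
E
```

```text
time: 9.4
tool_pos: [454.9, 245.8, 111.5]
tcp_rot: [-180.0, -0.0, -0.3]
ft_force: [0.0, 0.2, -1.1]
finger_gap: 85.3
time: 10.3
tool_pos: [454.7, 307.5, 341.2]
tcp_rot: [-180.0, 0.0, -0.2]
ft_force: [0.4, -0.1, -0.2]
finger_gap: 85.3
t 10.3 tcp [454.7 307.5 341.2] [-180.     0.    -0.2] gap 85.3 F [ 0.4 -0.1 -0.2]
shift [142.9 144.9  81. ] turn -0.2
w plate (((597.5859985351562, 164.441650390625), (130.44390869140625, 211.7638702392578), 0.38571202754974365), np.float64(146.0977320458368), 10556)
bar ((593.79345703125, 248.72079467773438), (1.844787359237671, 1.0991719961166382), 74.68037414550781)
{'at': [453.8, 238.2, 136.1], 'score': 0.79}
bench pts [[-110.0, 699.0, -820.0], [313.0, 494.0, 2.0], [380.0, 494.0, -0.0], [448.0, 494.0, 0.0], [515.0, 493.0, 1.0], [582.0, 494.0, -1.0]]
```

View pics/w3.png

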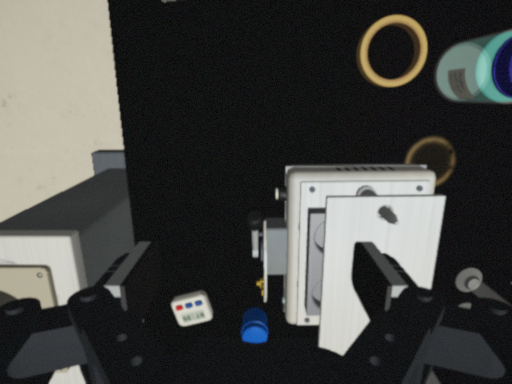

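Zero looks reached: the knob is at (254,215), left of the pivot. The front-left bench (130–280, 20–200) is empty, so the plate can go there. Next, over the bar.

```bash
python3 -m pendant '[[1,28,29,10,0],[1,28,29,10,0],[1,28,29,10,0],[1,28,29,10,0],[1,29,29,10,0],[1,0,0,20,0],[1,0,0,10,0],[1,0,0,0,0]]'
python3 - <<'E'
from h import *
go([597,162,158],0)
im,d=optics.snapshot("wrist"); cv2.imwrite("pics/w4.png",im); P=cloud("wrist",d)
m=(P[...,2]>177)&(P[...,2]<195)&(P[...,0]>560)&(P[...,0]<630)&(P[...,1]>110)&(P[...,1]<215)
print("bar",cv2.minAreaRect(P[m][:,:2].astype(np.float32)),np.median(P[m],0))
print("w plate",plate(P,146,(480,30),(700,290)))
E
```

```text
time: 11.2
tool_pos: [593.8, 159.2, 259.0]
tcp_rot: [180.0, 0.2, -0.4]
ft_force: [0.2, 0.2, -1.4]
finger_gap: 85.1
t 11.2 tcp [593.8 159.2 259. ] [180.    0.2  -0.4] gap 85.1 F [ 0.2  0.2 -1.4]
shift [  3.6  -2.9 101. ] turn -0.4
bar ((598.0631103515625, 161.97506713867188), (13.395088195800781, 85.41061401367188), 0.28578606247901917) [598.24799753 166.21291927 187.53573746]
w plate (((598.5406494140625, 161.0462646484375), (131.16998291015625, 221.61082458496094), 0.4672154486179352), np.float64(148.06627214683058), 39432)
```

View pics/w4.png

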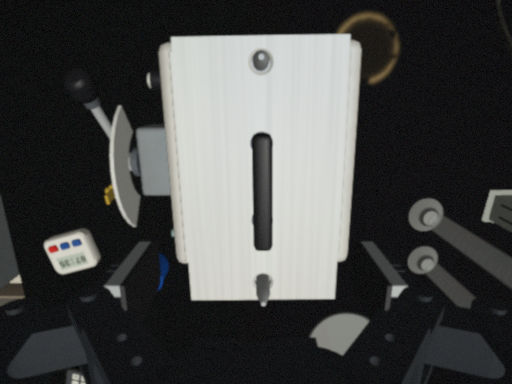

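Lever at zero (knob 78,83). Plate is seated with both pins through at (261,62) and (263,288); bar at (262,190), centred. Descend, grip, lift straight up.

```bash
python3 -m pendant '[[1,2,-1.5,25,-0.7],[1,2,-1,30,0],[1,0,0,30,0],[1,0,0,16,0],[1,0,0,0,0],[0,0,0,0,0],[0,0,0,0,0],[0,0,0,0,0],[0,0,0,0,0],[0,0,0,0,0]]' 90
python3 -m pendant '[[0,0,0,0,0],[0,0,0,0,0],[0,0,0,-5,0],[0,0,0,-5,0],[0,0,0,0,0]]'
```

```text
time: 12.25
tool_pos: [599.3, 162.4, 161.1]
tcp_rot: [-180.0, -0.0, 0.4]
ft_force: [-16.9, 1.0, 17.1]
finger_gap: 12.7
time: 12.75
tool_pos: [599.3, 162.4, 170.6]
tcp_rot: [-180.0, -0.0, 0.4]
ft_force: [-0.0, 0.5, -3.8]
finger_gap: 12.7
```

```bash
python3 -m pendant '[[0,0,0,-15,0],[0,0,0,-20,0],[0,0,0,-15,0],[0,0,0,0,0],[0,-20,-22,0,0],[0,-25,-27,0,0],[0,-25,-27,0,0],[0,-25,-27,0,0],[0,-25,-27,0,0],[0,-25,-27,0,0]]'
python3 -m pendant '[[0,-25,-27,0,0],[0,-24,-27,0,0],[0,0,0,0,0],[0,0,0,25,0],[0,0,0,30,0],[0,0,0,30,0],[0,0,0,30,0],[0,0,0,30,0],[0,0,0,25,0],[0,0,0,0,0]]'
python3 - <<'E'
from h import *
go([405,375,25],0.4)
E
```

```text
time: 13.75
tool_pos: [451.8, 319.2, 219.7]
tcp_rot: [180.0, 0.0, 0.4]
ft_force: [0.7, 0.2, -4.6]
finger_gap: 12.4
time: 14.75
tool_pos: [400.9, 369.3, 45.4]
tcp_rot: [179.7, 0.4, 0.3]
ft_force: [-0.0, -0.7, -6.0]
finger_gap: 12.5
t 14.8 tcp [400.9 369.3  45.4] [179.7   0.4   0.3] gap 12.5 F [-0.  -0.7 -6. ]
shift [ 4.3 -5.8 20.4] turn -0.1
```

```bash
python3 -m pendant '[[0,0,0,10,0],[0,0,0,5,0],[0,0,0,3,0],[0,0,0,0,0],[0,0,0,0,0]]'
python3 -m pendant '[[0,0,0,2,0],[0,0,0,2,0],[0,0,0,2,0],[0,0,0,0,0]]'
```

```text
time: 15.25
tool_pos: [404.3, 372.5, 33.1]
tcp_rot: [-180.0, -0.1, 0.4]
ft_force: [0.4, 0.5, -5.5]
finger_gap: 12.1
time: 15.65
tool_pos: [403.6, 371.9, 25.8]
tcp_rot: [180.0, 0.0, 0.4]
ft_force: [-0.4, 0.2, -5.2]
finger_gap: 12.1
```

```bash
python3 -m pendant '[[0,0,0,1.5,0],[0,0,0,1.5,0],[0,0,0,0,0],[0,0,0,0,0]]'
python3 -m pendant '[[0,0,0,1,0],[0,0,0,1,0],[0,0,0,0,0],[0,0,0,0,0]]'
```

```text
time: 16.05
tool_pos: [404.1, 372.3, 23.7]
tcp_rot: [-180.0, -0.0, 0.4]
ft_force: [-2.8, -1.5, -0.8]
finger_gap: 12.5
time: 16.45
tool_pos: [404.2, 372.6, 23.1]
tcp_rot: [-180.0, -0.0, 0.4]
ft_force: [-8.4, -6.1, 15.0]
finger_gap: 12.1
```

```bash
python3 -m pendant '[[0.5,0,0,0,0],[1,0,0,0,0],[1,0,0,0,0],[1,0,0,0,0],[1,0,0,-20,0],[1,0,0,-50,0],[1,0,0,-50,0],[1,0,0,-50,0],[1,0,0,-50,0],[1,0,0,-40,0]]'
python3 -m pendant '[[1,18,22,0,0],[1,18,22,0,0],[1,18,22,0,0],[1,18,22,0,0],[1,18,22,0,0],[1,18,22,0,0],[1,18,22,0,0],[1,18,22,0,0],[1,18,22,0,0],[1,0,0,0,0]]'
python3 - <<'E'
from h import *
go([597,162,260],0.4)
im,d=optics.snapshot("wrist"); cv2.imwrite("pics/w5.png",im); P=cloud("wrist",d); np.save("pics/P5.npy",P)
rc=plate(P,102,(500,70),(700,260),4); print("insert",rc)
print("case",plate(P,68,(480,20),(720,300),3))
s=(P[...,0]>500)&(P[...,0]<690)
for nm,lo,hi in (("pinL",240,268),("pinR",55,82)):
    m=s&(P[...,1]>lo)&(P[...,1]<hi)&(P[...,2]>120)&(P[...,2]<190); q=P[m]; print(nm,len(q),np.median(q,0),q.min(0),q.max(0))
# pockets: below top within insert -> hough circles
m=(abs(P[...,2]-102)<5)
for i,(a,b) in enumerate([(-42,42),(-42,-42),(42,42),(42,-42)]):
    k=(abs(P[...,2]-82)<8)&(np.hypot(P[...,0]-598-a,P[...,1]-162-b)<32); q=P[k]
    print(i,len(q),(q[:,:2].min(0)+q[:,:2].max(0))/2 if len(q) else 0, np.median(q[:,2]) if len(q) else 0)
E
```

```text
time: 17.45
tool_pos: [404.2, 372.4, 284.9]
tcp_rot: [-179.9, -0.1, 0.4]
ft_force: [0.1, -0.0, 0.2]
finger_gap: 85.4
time: 18.45
tool_pos: [568.7, 172.3, 280.7]
tcp_rot: [179.9, 0.0, 0.2]
ft_force: [-0.6, -0.1, 0.4]
finger_gap: 85.7
t 18.4 tcp [568.7 172.3 280.7] [179.9   0.    0.2] gap 85.7 F [-0.6 -0.1  0.4]
shift [28.3 10.3 20.7] turn -0.2
insert (((596.888427734375, 157.44140625), (150.81024169921875, 160.53469848632812), 0.4089466631412506), np.float64(102.31278128792314), 13486)
case (((596.6985473632812, 163.8226318359375), (195.0704345703125, 232.1998748779297), 0.5933257341384888), np.float64(67.50528712892236), 4131)
pinL 462 [593.58530824 253.43000593 140.09474731] [586.24071077 245.40806539 120.12344114] [605.88017613 263.87919615 179.89301668]
pinR 633 [596.62073597  75.38696856 141.35329954] [587.68750434  62.97120418 120.09292449] [607.15613536  81.52134228 178.72198946]
0 2006 [554.18757293 203.69493921] 82.5623931179534
1 1536 [554.48948395 117.35097123] 82.39965672607028
2 1956 [640.18839657 204.80427101] 82.44006228232581
3 1505 [640.62355879 117.84211598] 82.30753629305326
```

View pics/w5.png

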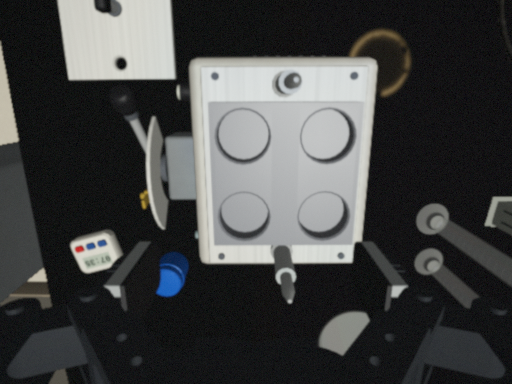

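All four pockets are empty ((244,133), (325,133), (244,213), (322,213)). The plate is flat at upper left and the lever is at zero. Now to the pots.

```bash
python3 -m pendant '[[1,-6,45,0,0],[1,-6,47,0,0],[1,-6,47,0,0],[1,-6,47,0,0],[1,-6,47,0,0],[1,-6,47,0,0],[1,-6,47,0,0],[1,-6,47,0,0],[1,-6,47,0,0],[1,-6,47,0,0]]'
python3 - <<'E'
from h import *
go([510,-290,280],0)
im,d=optics.snapshot("wrist"); cv2.imwrite("pics/w6.png",im); P=cloud("wrist",d); np.save("pics/P6.npy",P)
for n,c in dict(A=(560,-232),B=(561,-434),C=(463,-341)).items(): print(n,circ(P,53,c,21.5,4))
print(circ(P,86,(456,-246),24),circ(P,72,(563,-348),21))
for q in ("pot0","tall_pot"):
  for o in optics.search_frame("wrist",q): print(q,np.round(o["at"]),round(o["score"],2))
E
```

```text
time: 19.5
tool_pos: [509.9, -294.0, 281.5]
tcp_rot: [-180.0, -0.0, 0.4]
ft_force: [0.4, 0.7, 0.5]
finger_gap: 85.5
t 19.5 tcp [ 509.9 -294.   281.5] [-180.    -0.     0.4] gap 85.5 F [0.4 0.7 0.5]
shift [ 0.2 -4.   1.5] turn 0.4
A [ 557.73208874 -242.18522382   52.05982905 1050.        ]
B [ 558.87527179 -440.86812296   52.53789813  730.        ]
C [ 462.64853276 -348.86864684   52.55387035  860.        ]
[ 456.03781625 -253.46809834   86.03289015 1144.        ] [ 560.87420994 -355.42887163   71.43095643  535.        ]
pot0 [ 470. -338.   56.] 0.79
pot0 [ 444. -414.   49.] 0.79
pot0 [ 378. -317.   54.] 0.62
pot0 [ 346. -419.   35.] 0.46
tall_pot [ 464. -242.   86.] 0.96
```

View pics/w6.png

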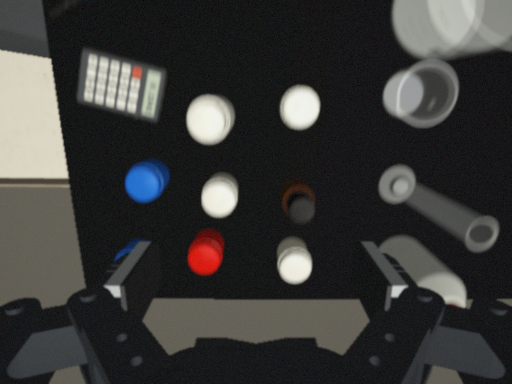

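Short white pots: A (300,107), B (294,262), C (220,195). The tall pot is at (210,118), the dropper at (300,205) and the red pot at (207,252). The picture was taken while still settling, so measure again at rest.

```bash
python3 -m pendant '[[1,0,0,0,0],[1,0,0,0,0]]'
python3 - <<'E'
from h import *
go([510,-290,280],0)
im,d=optics.snapshot("wrist"); P=cloud("wrist",d); np.save("pics/P6.npy",P)
for n,c in dict(A=(560,-232),B=(561,-434),C=(463,-341)).items(): print(n,circ(P,53,c,21.5,4))
print(circ(P,86,(456,-246),24),circ(P,72,(563,-348),21))
E
```

```text
time: 19.85
tool_pos: [510.5, -291.6, 281.4]
tcp_rot: [-180.0, -0.0, 0.5]
ft_force: [0.7, -0.6, 0.3]
finger_gap: 85.5
t 19.9 tcp [ 510.5 -291.6  281.4] [-180.    -0.     0.5] gap 85.5 F [ 0.7 -0.6  0.3]
shift [-0.5 -1.6  1.4] turn 0.5
A [ 560.07886253 -233.53491872   53.02606008 1069.        ]
B [ 561.60069246 -433.60108321   52.78214979  723.        ]
C [ 465.37996049 -341.47941343   52.97141783  862.        ]
[ 458.42502354 -246.8179644    86.82715772 1151.        ] [ 563.39504032 -347.73709664   72.036221    535.        ]
```

```bash
python3 -m pendant '[[0.8,17,-20,30,0.5],[0.8,17,-20,35,0],[0.8,16,-18,35,0],[0.8,0,0,40,0],[0.8,0,0,40,0],[0.8,0,0,40,0],[0.8,0,0,30,0],[0.8,0,0,5,0],[0.8,0,0,0,0]]'
python3 -m pendant '[[0,0,0,0,0],[0,0,0,0,0],[0,0,0,0,0],[0,0,0,0,0],[0,0,0,0,0]]' 50
python3 - <<'E'
from h import *
go([560,-233.5,26],0)
E
```

```text
time: 20.8
tool_pos: [559.6, -233.8, 25.8]
tcp_rot: [-179.9, 0.1, -0.1]
ft_force: [0.5, 0.0, 1.1]
finger_gap: 68.3
time: 21.3
tool_pos: [562.1, -236.1, 29.5]
tcp_rot: [179.9, -0.3, -0.1]
ft_force: [-0.4, 1.8, 7.6]
finger_gap: 41.8
t 21.3 tcp [ 562.1 -236.1   29.5] [ 1.799e+02 -3.000e-01 -1.000e-01] gap 41.8 F [-0.4  1.8  7.6]
shift [-2.1 -2.6  3.5] turn -0.1
```

```bash
python3 -m pendant '[[0,0,0,0,0],[0,0,0,-10,0],[0,0,0,-30,0],[0,0,0,-45,0],[0,0,0,-45,0],[0,0,0,-45,0],[0,0,0,-20,0],[0,0,0,0,0]]'
python3 -m pendant '[[0,7,-35,0,0],[0,8,-35,0,0],[0,8,-35,0,0],[0,8,-35,0,0],[0,8,-35,0,0],[0,8,-35,0,0],[0,8,-35,0,0],[0,8,-35,0,0],[0,8,-35,0,0],[0,8,-35,0,0]]'
python3 -m pendant '[[0,0,0,0,0],[0,0,0,0,0]]'
python3 - <<'E'
from h import *
go([639,120,108],0)
E
```

```text
time: 22.1
tool_pos: [562.5, -236.5, 228.2]
tcp_rot: [179.7, -0.5, -0.1]
ft_force: [0.7, -0.6, 0.5]
finger_gap: 41.7
time: 23.1
tool_pos: [639.4, 116.0, 220.3]
tcp_rot: [180.0, 0.1, -0.1]
ft_force: [0.6, -0.6, -0.2]
finger_gap: 41.8
time: 23.3
tool_pos: [639.2, 115.3, 220.2]
tcp_rot: [180.0, 0.1, -0.0]
ft_force: [-0.0, 0.1, -0.8]
finger_gap: 41.6
t 23.3 tcp [639.2 115.3 220.2] [ 1.8e+02  1.0e-01 -0.0e+00] gap 41.6 F [-0.   0.1 -0.8]
shift [ -0.   -4.8 112.2] turn -0.0
```

```bash
python3 -m pendant '[[0,0,-4.8,25,0],[0,0,0,30,0],[0,0,0,25,0],[0,0,0,0,0],[0,0,0,0,0]]'
python3 - <<'E'
from h import *
go([639,120,108],0)
im,d=optics.snapshot("wrist"); cv2.imwrite("pics/w7.png",im)
E
```

```text
time: 23.8
tool_pos: [639.3, 118.2, 141.1]
tcp_rot: [180.0, 0.1, -0.2]
ft_force: [1.0, 0.2, 0.8]
finger_gap: 41.7
t 23.8 tcp [639.3 118.2 141.1] [ 1.8e+02  1.0e-01 -2.0e-01] gap 41.7 F [1.  0.2 0.8]
shift [-0.3 -1.8 33.1] turn -0.2
```

View pics/w7.png

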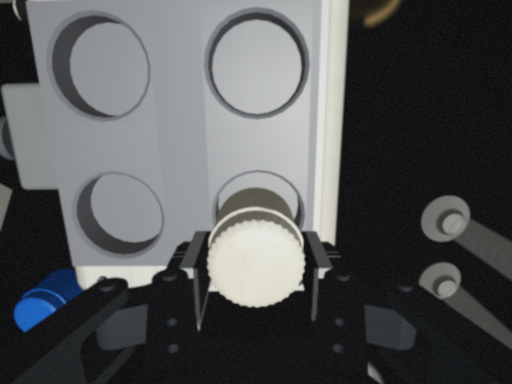

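The pot hangs upright over the rear right pocket (258,205). Lower gently.

```bash
python3 -m pendant '[[0,0,-1.5,8,0],[0,0,0,8,0],[0,0,0,6,0],[0,0,0,4,0],[0,0,0,0,0]]'
python3 -m pendant '[[0,0,0,2,0],[0,0,0,2,0],[0,0,0,0,0]]'
```

```text
time: 24.35
tool_pos: [639.2, 120.9, 114.1]
tcp_rot: [180.0, 0.1, -0.1]
ft_force: [0.3, -0.1, -1.3]
finger_gap: 41.5
time: 24.65
tool_pos: [640.1, 121.0, 111.6]
tcp_rot: [-180.0, -0.0, -0.1]
ft_force: [0.2, 1.0, -0.4]
finger_gap: 41.3
```

```bash
python3 -m pendant '[[0,0,0,1.5,0],[0,0,0,1.5,0],[0,0,0,0,0],[0,0,0,0,0]]'
```

```text
time: 25.05
tool_pos: [640.4, 121.2, 111.4]
tcp_rot: [-180.0, -0.1, -0.1]
ft_force: [-8.8, 0.4, 18.4]
finger_gap: 41.6
```

```bash
python3 -m pendant '[[0,0,0,-1,0],[0.6,0,0,0,0],[0.75,0,0,0,0],[0.75,0,0,0,0],[0.75,0,0,-15,0],[0.75,0,0,-30,0],[0.75,0,0,-40,0],[0.75,0,0,-30,0]]'
python3 -m pendant '[[0.75,-17,46,0,0],[0.75,-17,46,0,0],[0.75,-18,46,0,0],[0.75,-18,46,0,0],[0.75,-17,46,0,0],[0.75,-17,46,0,0],[0.75,-18,46,0,0],[0.75,-18,46,0,0],[0.75,-17,46,0,0],[0.75,-17,46,0,0]]'
python3 -m pendant '[[0.75,0,0,0,0],[0.75,0,0,0,0]]'
python3 - <<'E'
from h import *
go([465.4,-341.5,27],0)
E
```

```text
time: 25.85
tool_pos: [640.4, 121.0, 227.9]
tcp_rot: [-180.0, -0.1, -0.1]
ft_force: [0.1, 0.2, 0.8]
finger_gap: 64.2
time: 26.85
tool_pos: [463.9, -340.6, 225.7]
tcp_rot: [179.9, -0.1, -0.1]
ft_force: [1.2, -0.5, 0.8]
finger_gap: 64.2
time: 27.05
tool_pos: [464.3, -339.7, 225.1]
tcp_rot: [180.0, -0.0, -0.3]
ft_force: [0.7, -0.2, 0.7]
finger_gap: 64.1
t 27.1 tcp [ 464.3 -339.7  225.1] [180.   -0.   -0.3] gap 64.1 F [ 0.7 -0.2  0.7]
shift [  1.    1.7 198.1] turn -0.3
```

```bash
python3 -m pendant '[[0.75,1,1.7,40,-0.3],[0.75,0,0,45,0],[0.75,0,0,45,0],[0.75,0,0,40,0],[0.75,0,0,24,0],[0.75,0,0,4,0],[0.75,0,0,0,0]]'
python3 -m pendant '[[0,0,0,0,0],[0,0,0,0,0],[0,0,0,0,0],[0,0,0,0,0],[0,0,0,0,0],[0,0,0,0,0]]'
python3 -m pendant '[[0,0,0,-10,0],[0,0,0,-30,0],[0,0,0,-45,0],[0,0,0,-45,0],[0,0,0,-45,0],[0,0,0,-20,0],[0,0,0,0,0],[0,0,0,0,0]]'
python3 - <<'E'
from h import *
go([555,119.5,220],0)
E
```

```text
time: 27.75
tool_pos: [466.2, -339.1, 26.4]
tcp_rot: [-179.9, 0.0, 0.2]
ft_force: [1.2, -0.0, 0.2]
finger_gap: 64.0
time: 28.35
tool_pos: [467.7, -341.7, 29.3]
tcp_rot: [179.8, -0.2, 0.2]
ft_force: [0.8, 1.8, 8.4]
finger_gap: 41.7
time: 29.15
tool_pos: [465.9, -340.5, 222.1]
tcp_rot: [179.9, -0.1, 0.2]
ft_force: [-0.5, 0.6, -1.3]
finger_gap: 41.7
t 29.1 tcp [ 465.9 -340.5  222.1] [ 1.799e+02 -1.000e-01  2.000e-01] gap 41.7 F [-0.5  0.6 -1.3]
shift [  90.4 -459.7    1.7] turn 0.2
```

```bash
python3 -m pendant '[[0,9,-46,0,0.2],[0,9,-46,0,0],[0,9,-46,0,0],[0,9,-46,0,0],[0,9,-46,0,0],[0,9,-46,0,0],[0,9,-46,0,0],[0,9,-46,0,0],[0,9,-46,0,0],[0,9,-46,0,0]]'
python3 -m pendant '[[0,0,0,0,0],[0,0,0,25,0],[0,0,0,30,0],[0,0,0,20,0],[0,0,0,0,0],[0,0,0,0,0]]'
python3 - <<'E'
from h import *
go([555,119.5,111],0)
E
```

```text
time: 30.15
tool_pos: [554.6, 121.4, 218.9]
tcp_rot: [180.0, 0.2, -0.0]
ft_force: [0.4, -0.8, -1.5]
finger_gap: 41.7
time: 30.75
tool_pos: [554.9, 119.1, 145.2]
tcp_rot: [180.0, 0.2, -0.1]
ft_force: [0.1, -0.1, -0.3]
finger_gap: 41.7
t 30.8 tcp [554.9 119.1 145.2] [ 1.8e+02  2.0e-01 -1.0e-01] gap 41.7 F [ 0.1 -0.1 -0.3]
shift [ 0.2 -0.4 34.2] turn -0.1
```

```bash
python3 -m pendant '[[0,0,-0.4,9,0],[0,0,0,9,0],[0,0,0,7,0],[0,0,0,4,0],[0,0,0,2,0],[0,0,0,0,0],[0,0,0,0,0]]'
python3 -m pendant '[[0,0,0,1.5,0],[0,0,0,1.5,0],[0,0,0,0,0],[0,0,0,0,0]]'
```

```text
time: 31.45
tool_pos: [556.1, 120.0, 115.6]
tcp_rot: [-180.0, -0.0, -0.0]
ft_force: [-0.3, 0.2, 0.2]
finger_gap: 42.0
time: 31.85
tool_pos: [555.9, 120.0, 112.3]
tcp_rot: [180.0, 0.0, -0.0]
ft_force: [-0.6, 0.7, -0.9]
finger_gap: 42.0
```

```bash
python3 -m pendant '[[0,0,0,1.5,0],[0,0,0,1.5,0],[0,0,0,0,0],[0,0,0,0,0]]'
```

```text
time: 32.25
tool_pos: [556.3, 120.2, 111.3]
tcp_rot: [-180.0, -0.1, -0.0]
ft_force: [-7.8, -0.1, 13.1]
finger_gap: 42.0
```

```bash
python3 -m pendant '[[0,0,0,-1,0],[0.6,0,0,0,0],[0.75,0,0,0,0],[0.75,0,0,0,0],[0.75,0,0,-15,0],[0.75,0,0,-30,0],[0.75,0,0,-40,0],[0.75,0,0,-30,0]]'
python3 -m pendant '[[0.75,0,46,0,0],[0.75,0,46,0,0],[0.75,1,46,0,0],[0.75,1,46,0,0],[0.75,0,46,0,0],[0.75,1,46,0,0],[0.75,0,46,0,0],[0.75,0,46,0,0],[0.75,1,46,0,0],[0.75,1,46,0,0]]'
python3 -m pendant '[[0.75,0,46,0,0],[0.75,0,46,0,0],[0.75,0,0,0,0],[0.75,0,0,0,0]]'
python3 - <<'E'
from h import *
go([561.6,-433.6,27],0)
im,d=optics.snapshot("scene"); cv2.imwrite("pics/s3.png",im); P=cloud("scene",d)
print("plate on bench",plate(P,8,(300,230),(520,520),5))
E
```

```text
time: 33.05
tool_pos: [556.4, 120.1, 228.9]
tcp_rot: [-180.0, -0.1, -0.0]
ft_force: [0.9, 0.2, 0.0]
finger_gap: 63.7
time: 34.05
tool_pos: [560.5, -342.0, 226.7]
tcp_rot: [180.0, -0.1, -0.0]
ft_force: [0.3, -0.2, 0.4]
finger_gap: 64.0
time: 34.45
tool_pos: [560.0, -433.1, 225.3]
tcp_rot: [-180.0, 0.0, -0.2]
ft_force: [0.3, 0.1, -0.9]
finger_gap: 64.0
t 34.5 tcp [ 560.  -433.1  225.3] [-180.     0.    -0.2] gap 64.0 F [ 0.3  0.1 -0.9]
shift [  1.7   0.6 198.3] turn -0.2
plate on bench (((401.87176513671875, 369.0289001464844), (135.0712432861328, 224.2641143798828), 1.3778103590011597), np.float64(7.2416047974309095), 3115)
```

View pics/s3.png

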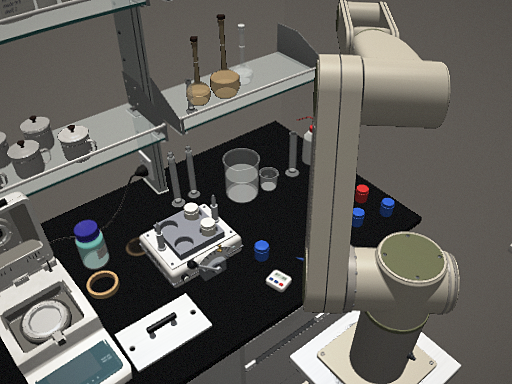

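Two pots stand in their pockets ((190,210), (208,225)), and the plate lies flat at (165,330). Now pot B.

```bash
python3 -m pendant '[[0.75,1.6,0.6,40,-0.2],[0.75,0,0,45,0],[0.75,0,0,45,0],[0.75,0,0,40,0],[0.75,0,0,24,0],[0.75,0,0,4,0],[0.75,0,0,0,0]]'
python3 -m pendant '[[0,0,0,0,0],[0,0,0,0,0],[0,0,0,0,0],[0,0,0,0,0],[0,0,0,0,0],[0,0,0,0,0]]'
python3 -m pendant '[[0,0,0,-10,0],[0,0,0,-30,0],[0,0,0,-45,0],[0,0,0,-45,0],[0,0,0,-45,0],[0,0,0,-20,0],[0,0,0,0,0],[0,0,0,0,0]]'
python3 - <<'E'
from h import *
go([555,203.5,225],0)
E
```

```text
time: 35.2
tool_pos: [562.5, -431.3, 27.8]
tcp_rot: [-180.0, 0.0, 0.2]
ft_force: [0.2, -0.5, 0.3]
finger_gap: 64.2
time: 35.8
tool_pos: [564.0, -434.0, 31.1]
tcp_rot: [179.8, -0.2, 0.2]
ft_force: [-0.1, 0.0, 7.3]
finger_gap: 41.8
time: 36.6
tool_pos: [562.3, -432.8, 223.3]
tcp_rot: [179.9, -0.1, 0.2]
ft_force: [-0.7, 0.6, -1.4]
finger_gap: 41.9
t 36.6 tcp [ 562.3 -432.8  223.3] [ 1.799e+02 -1.000e-01  2.000e-01] gap 41.9 F [-0.7  0.6 -1.4]
shift [  -5.5 -636.3   -2.4] turn 0.2
```

```bash
python3 -m pendant '[[0,0,-45,0,0.2],[0,0,-46,0,0],[0,-1,-46,0,0],[0,-1,-46,0,0],[0,-1,-46,0,0],[0,-1,-46,0,0],[0,-1,-46,0,0],[0,0,-46,0,0],[0,0,-46,0,0],[0,0,-46,0,0]]'
python3 -m pendant '[[0,0,-46,0,0],[0,0,-46,0,0],[0,0,-46,0,0],[0,0,-39,0,0],[0,0,0,0,0],[0,0,0,0,0]]'
python3 -m pendant '[[0,0,0,25,0],[0,0,0,30,0],[0,0,0,20,0],[0,0,0,0,0],[0,0,0,0,0]]'
python3 - <<'E'
from h import *
go([555,203.5,111],0)
E
```

```text
time: 37.6
tool_pos: [555.6, 28.3, 219.9]
tcp_rot: [-180.0, 0.2, -0.0]
ft_force: [1.7, -0.4, 0.0]
finger_gap: 41.7
time: 38.2
tool_pos: [556.0, 203.9, 219.9]
tcp_rot: [179.9, 0.2, 0.1]
ft_force: [-1.1, 0.7, -1.6]
finger_gap: 41.7
time: 38.7
tool_pos: [557.0, 202.1, 146.8]
tcp_rot: [180.0, 0.1, -0.1]
ft_force: [1.0, -0.6, 0.2]
finger_gap: 41.6
t 38.7 tcp [557.  202.1 146.8] [ 1.8e+02  1.0e-01 -1.0e-01] gap 41.6 F [ 1.  -0.6  0.2]
shift [-2.  -1.4 35.8] turn -0.1
```

```bash
python3 -m pendant '[[0,-1.5,-1,9,0],[0,0,0,9,0],[0,0,0,7,0],[0,0,0,4,0],[0,0,0,2,0],[0,0,0,2,0],[0,0,0,0,0],[0,0,0,0,0]]'
python3 -m pendant '[[0,0,0,1.5,0],[0,0,0,1.5,0],[0,0,0,0,0],[0,0,0,0,0]]'
```

```text
time: 39.5
tool_pos: [556.1, 204.5, 114.5]
tcp_rot: [-180.0, -0.0, -0.0]
ft_force: [-0.0, -0.2, -0.8]
finger_gap: 41.9
time: 39.9
tool_pos: [556.4, 204.7, 113.1]
tcp_rot: [-180.0, -0.1, -0.0]
ft_force: [-5.7, -0.4, 10.2]
finger_gap: 42.0
```

```bash
python3 -m pendant '[[0,0,0,1.5,0],[0,0,0,0,0],[0,0,0,0,0]]'
```

```text
time: 40.2
tool_pos: [556.5, 204.8, 113.0]
tcp_rot: [-180.0, -0.1, -0.0]
ft_force: [-10.0, -1.6, 19.3]
finger_gap: 41.8
```

```bash
python3 -m pendant '[[0,0,0,-2,0],[0.6,0,0,0,0],[0.75,0,0,0,0],[0.75,0,0,0,0],[0.75,0,0,-15,0],[0.75,0,0,-35,0],[1,0,0,-45,0],[1,0,0,-45,0],[1,0,0,-40,0],[1,0,0,0,0]]'
python3 -m pendant '[[1,0,0,0,0],[1,0,0,0,0]]'
python3 - <<'E'
from h import *
go([404,372,250],0.4)
im,d=optics.snapshot("wrist"); cv2.imwrite("pics/w8.png",im); P=cloud("wrist",d)
for c in ((555,203.5),(555,119.5),(639,120)): print(circ(P,135,c,21.5,4))
for nm,lo,hi in (("pinL",240,268),("pinR",55,82)):
    m=(P[...,0]>570)&(P[...,0]<625)&(P[...,1]>lo)&(P[...,1]<hi)&(P[...,2]>172)&(P[...,2]<185); q=P[m]; print(nm,len(q),np.median(q,0) if len(q) else 0)
im2,d=optics.snapshot("scene"); Q=cloud("scene",d); print(plate(Q,8,(300,230),(520,520),5))
E
```

```text
time: 41.2
tool_pos: [558.8, 205.2, 301.3]
tcp_rot: [-179.8, -0.7, -0.0]
ft_force: [1.0, -0.3, 0.7]
finger_gap: 85.5
time: 41.4
tool_pos: [555.4, 204.3, 290.9]
tcp_rot: [180.0, 0.1, -0.0]
ft_force: [-0.4, 0.3, -0.5]
finger_gap: 85.5
t 41.4 tcp [555.4 204.3 290.9] [ 1.8e+02  1.0e-01 -0.0e+00] gap 85.5 F [-0.4  0.3 -0.5]
shift [-151.4 -167.7   41.1] turn -0.4
[ 554.73851264  204.78864773  134.27192555 1401.        ]
[ 555.19877072  119.71376082  134.22897567 1139.        ]
[ 637.68774492  123.19465747  134.04357824 1060.        ]
pinL 61 [596.09817268 253.16126207 175.69730561]
pinR 49 [597.77043451  70.05076661 175.4367623 ]
(((402.67767333984375, 371.0546569824219), (138.1237335205078, 221.15773010253906), 0.296818345785141), np.float64(7.266045484898086), 3137)
```

View pics/w8.png

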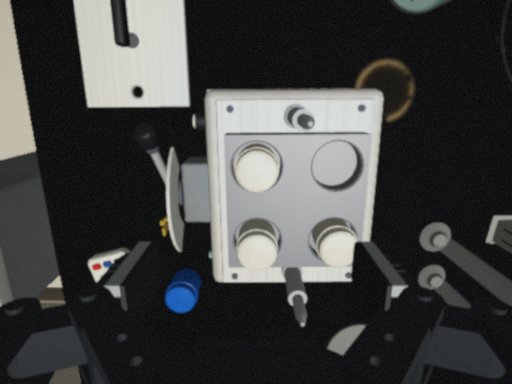

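Three pots are upright in their pockets ((258,165), (257,247), (337,244)), the lever is still at zero, and the plate is unmoved. Back over the plate.

```bash
python3 -m pendant '[[1,-25,-28,5,-0.4],[1,-25,-28,10,0],[1,-25,-28,10,0],[1,-25,-28,10,0],[1,-26,-28,10,0],[1,-25,-28,10,0],[1,0,0,20,0],[1,0,0,20,0],[1,0,0,0,0],[1,0,0,0,0]]'
python3 - <<'E'
from h import *
im,d=optics.snapshot("wrist"); cv2.imwrite("pics/w9.png",im); P=cloud("wrist",d)
print(plate(P,8,(300,230),(520,520),4))
m=(P[...,2]>40)&(P[...,2]<55)&(P[...,0]>350)&(P[...,0]<460)&(P[...,1]>300)&(P[...,1]<440)
c=cv2.minAreaRect(P[m][:,:2].astype(np.float32)); print("bar",c); go([c[0][0],c[0][1],23.5])
E
```

```text
time: 42.5
tool_pos: [403.5, 371.1, 195.9]
tcp_rot: [179.9, 0.1, 0.4]
ft_force: [-0.2, -0.4, 0.5]
finger_gap: 85.6
(((404.9249572753906, 371.24713134765625), (130.7190704345703, 219.81764221191406), 0.35894477367401123), np.float64(9.573115675967074), 24613)
bar ((405.1241455078125, 371.96490478515625), (13.436304092407227, 85.82238006591797), 0.2704732418060303)
t 42.5 tcp [404.2 371.4 197. ] [180.    0.    0.3] gap 85.4 F [-0.   0.5  0.1]
shift [  1.   -0.6 173.5] turn None
```

```bash
python3 -m pendant '[[1,1,-0.6,35,0],[1,0,0,40,0],[1,0,0,40,0],[1,0,0,35,0],[1,0,0,18,0],[1,0,0,4,0],[1,0,0,0,0],[1,0,0,0,0]]' 100
python3 -m pendant '[[0,0,0,0,0],[0,0,0,0,0],[0,0,0,0,0],[0,0,0,0,0],[0,0,0,0,0],[0,0,0,0,0],[0,0,0,0,0]]'
python3 -m pendant '[[0,0,0,-5,0],[0,0,0,-5,0],[0,0,0,-20,0],[0,0,0,-45,0],[0,0,0,-45,0],[0,0,0,-45,0],[0,0,0,-35,0],[0,0,0,-5,0],[0,0,0,0,0],[0,0,0,0,0]]'
python3 - <<'E'
from h import *
go([597.2,161.6,225],0.4)
E
```

```text
time: 43.35
tool_pos: [406.6, 373.2, 27.0]
tcp_rot: [-179.9, -0.2, 0.3]
ft_force: [1.0, 0.3, 0.7]
finger_gap: 85.8
time: 44.05
tool_pos: [405.2, 372.4, 25.2]
tcp_rot: [-180.0, -0.0, 0.4]
ft_force: [-1.2, -1.4, 5.3]
finger_gap: 12.0
time: 45.05
tool_pos: [403.9, 371.4, 226.9]
tcp_rot: [179.9, 0.2, 0.4]
ft_force: [0.1, -0.2, -6.3]
finger_gap: 12.3
t 45.0 tcp [403.9 371.4 226.9] [179.9   0.2   0.4] gap 12.3 F [ 0.1 -0.2 -6.3]
shift [191.9 211.    1.8] turn -0.0
```

```bash
python3 -m pendant '[[0,12,13,0,0],[0,22,24,0,0],[0,22,24,0,0],[0,22,24,0,0],[0,22,24,0,0],[0,22,24,0,0],[0,22,24,0,0],[0,22,24,0,0],[0,16,18,0,0],[0,10,12,0,0]]'
python3 -m pendant '[[0,0,0,0,0],[0,0,0,0,0],[0,0,0,0,0]]'
python3 - <<'E'
from h import *
go([597.2,161.6,225],0.4)
im,d=optics.snapshot("wrist"); cv2.imwrite("pics/w10.png",im); P=cloud("wrist",d)
p,z,n=plate(P,211,(500,20),(700,300),6); print(p,z,n)
E
```

```text
time: 46.05
tool_pos: [597.9, 160.5, 226.0]
tcp_rot: [179.9, 0.3, 0.3]
ft_force: [-0.0, 0.3, -5.2]
finger_gap: 11.8
time: 46.35
tool_pos: [597.4, 163.3, 228.9]
tcp_rot: [-180.0, 0.1, 0.4]
ft_force: [-0.8, 0.6, -4.8]
finger_gap: 11.8
t 46.4 tcp [597.4 163.3 228.9] [-1.8e+02  1.0e-01  4.0e-01] gap 11.8 F [-0.8  0.6 -4.8]
shift [-0.2  1.7  3.9] turn 0.0
((597.1986694335938, 182.84756469726562), (131.3314971923828, 178.73167419433594), 0.4270670711994171) 212.50433247613643 64480
```

View pics/w10.png

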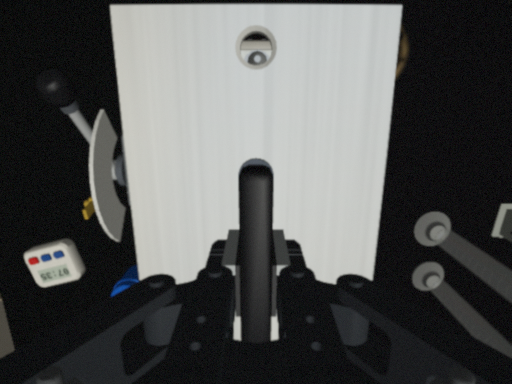

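Through the left hole (256,47) the pin tip shows at (257,58), so alignment looks close. Check it by rays.

Run:
```python
from h import *
im=cv2.imread("pics/w10.png"); p=cam("wrist")
cv2.imwrite("pics/w10c.png",cv2.resize(im[20:80,220:300],(800,600),interpolation=cv2.INTER_CUBIC))
def ray(u,v,z):
    k=cv2.undistortPoints(np.array([[[u,v]]],float),np.array(p["camera_matrix"]),np.array([p["k1"],0,0,0.])).ravel()
    w=ori(p)@np.r_[k,1]; e=np.array(p["eye"]); return e+w*(z-e[2])/w[2]
print(ray(256.5,46,212),ray(257,58,178),ray(257,58,170))
```

```text
[596.96120928 254.69295219 212.        ] [597.29489877 253.12869927 178.        ] [597.30908957 253.9757097  170.        ]
```

View pics/w10c.png

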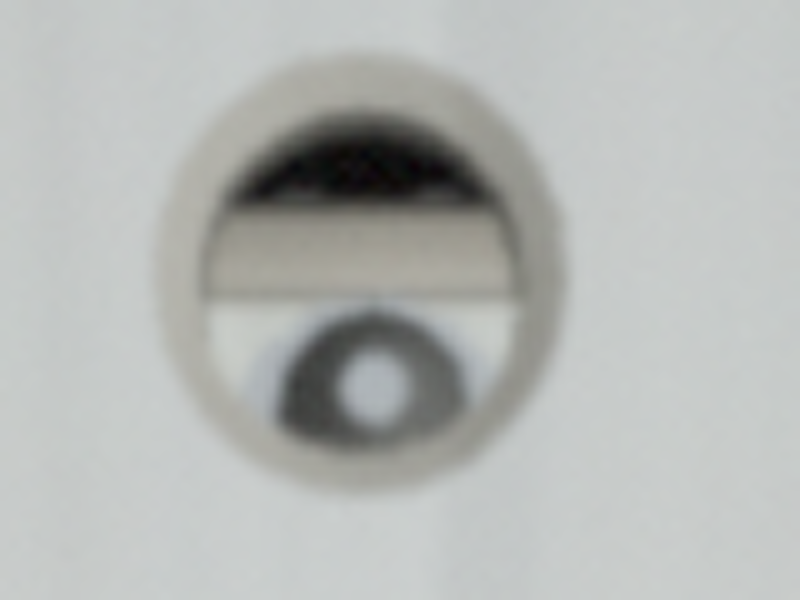

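```bash
python3 -m pendant '[[0,0.4,1.3,10,0],[0,0,0,10,0],[0,0,0,4,0],[0,0,0,0,0],[0,0,0,4,0],[0,0,0,4,0],[0,0,0,0,0],[0,0,0,0,0]]'
python3 - <<'E'
from h import *
go([597.4,161.9,161.5],0.4)
im,d=optics.snapshot("wrist"); cv2.imwrite("pics/w11.png",cv2.resize(im[0:120,176:336],(800,600),interpolation=cv2.INTER_CUBIC))
E
```

```text
time: 47.2
tool_pos: [598.8, 161.1, 197.8]
tcp_rot: [180.0, 0.0, 0.4]
ft_force: [-0.1, -0.3, -4.9]
finger_gap: 11.9
t 47.2 tcp [598.8 161.1 197.8] [180.    0.    0.4] gap 11.9 F [-0.1 -0.3 -4.9]
shift [-1.4 -0.8 36.3] turn -0.0
```

View pics/w11.png

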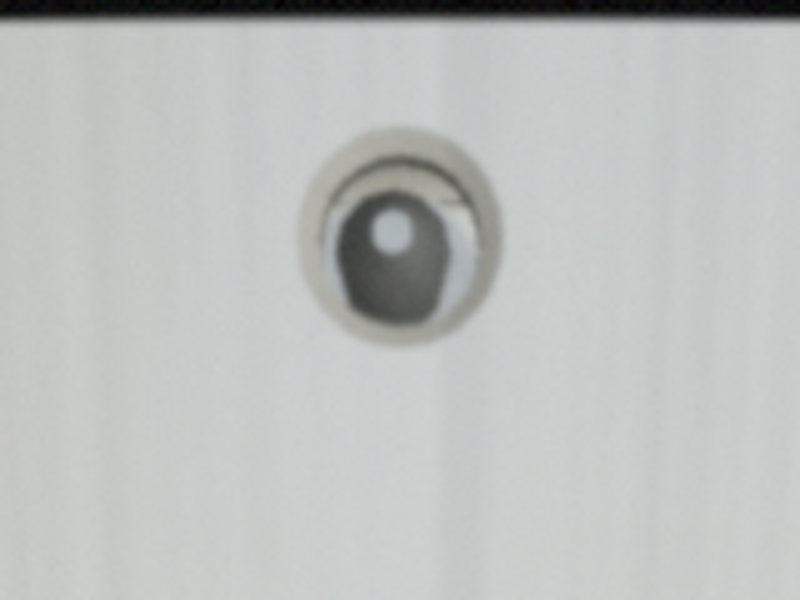

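The left pin (392,235) is entering its hole (400,240). Shift 0.8 mm and keep lowering.

```bash
python3 -m pendant '[[0,-0.8,0,3,0],[0,0,0,3,0],[0,0,0,3,0],[0,0,0,3,0],[0,0,0,0,0]]'
python3 -m pendant '[[0,0,0,3,0],[0,0,0,3,0],[0,0,0,3,0],[0,0,0,0,0]]'
python3 - <<'E'
from h import *
go([597.4,161.9,161.5],0.4)
E
```

```text
time: 47.75
tool_pos: [597.6, 161.1, 184.9]
tcp_rot: [180.0, 0.1, 0.4]
ft_force: [-0.1, -0.3, -5.8]
finger_gap: 12.3
time: 48.15
tool_pos: [597.6, 161.1, 176.0]
tcp_rot: [180.0, 0.1, 0.4]
ft_force: [-0.2, -0.4, -4.5]
finger_gap: 11.6
t 48.1 tcp [597.6 161.1 176. ] [1.8e+02 1.0e-01 4.0e-01] gap 11.6 F [-0.2 -0.4 -4.5]
shift [-0.2 -0.8 14.5] turn -0.0
```

```bash
python3 -m pendant '[[0,0,0,3,0],[0,0,0,3,0],[0,0,0,3,0],[0,0,0,0,0]]'
python3 -m pendant '[[0,0,0,1.5,0],[0,0,0,1.5,0],[0,0,0,0,0],[0,0,0,0,0]]'
```

```text
time: 48.55
tool_pos: [597.6, 161.1, 167.0]
tcp_rot: [180.0, 0.1, 0.4]
ft_force: [-0.1, -0.6, -5.4]
finger_gap: 11.9
time: 48.95
tool_pos: [598.0, 161.1, 164.8]
tcp_rot: [180.0, -0.0, 0.4]
ft_force: [1.2, 0.8, -5.0]
finger_gap: 12.0
```

```bash
python3 -m pendant '[[0,0,0,1,0],[0,0,0,1,0],[0,0,0,0,0],[0,0,0,0,0]]'
python3 -m pendant '[[0,0,0,1,0],[0,0,0,0,0],[0,0,0,0,0]]'
```

```text
time: 49.35
tool_pos: [598.2, 161.2, 163.3]
tcp_rot: [-180.0, -0.0, 0.4]
ft_force: [-0.9, -1.1, -1.1]
finger_gap: 11.8
time: 49.65
tool_pos: [598.3, 161.2, 163.2]
tcp_rot: [-180.0, -0.1, 0.4]
ft_force: [-4.3, -1.6, 5.6]
finger_gap: 11.9
```

TCP is 138 mm higher than it was when gripping the plate on the bench, so it is home. Release, rise and check.

```bash
python3 -m pendant '[[0.3,0,0,0,0],[1,0,0,0,0],[1,0,0,0,0],[1,0,0,0,0],[1,0,0,-20,0],[1,0,0,-40,0],[1,0,0,-40,0],[1,0,0,0,0],[1,0,0,0,0],[1,0,0,0,0]]'
python3 - <<'E'
from h import *
go([452,241,118],0)
im,d=optics.snapshot("wrist"); cv2.imwrite("pics/w12.png",im); P=cloud("wrist",d)
print(plate(P,146,(500,20),(700,300),5))
m=(abs(P[...,2]-146)<6)&(abs(P[...,0]-597)<60)&(abs(P[...,1]-162)<105)&(abs(P[...,0]-597)>20); q=P[m]
print(np.linalg.lstsq(np.c_[q[:,:2]-[597,162],np.ones(len(q))],q[:,2],rcond=None)[0])
im,d=optics.snapshot("side"); cv2.imwrite("pics/side5.png",cv2.resize(im[140:240,130:240],(792,720))[:600])
Q=cloud("side",d); print(plate(Q,146,(500,20),(700,300),5))
E
```

```text
time: 50.65
tool_pos: [597.4, 161.1, 260.4]
tcp_rot: [180.0, 0.1, 0.4]
ft_force: [-0.3, -0.1, -0.9]
finger_gap: 85.2
t 50.6 tcp [597.4 161.1 260.4] [1.8e+02 1.0e-01 4.0e-01] gap 85.2 F [-0.3 -0.1 -0.9]
shift [-144.7  -80.9  142.6] turn 0.4
(((597.5055541992188, 159.82522583007812), (131.1993865966797, 220.78309631347656), 0.20594923198223114), np.float64(145.8595370463795), 38814)
[-1.93799528e-03  1.55418316e-03  1.45850789e+02]
(((598.654296875, 159.9036865234375), (136.76177978515625, 218.84458923339844), 0.27657490968704224), np.float64(145.34929516877025), 1541)
```

View pics/w12.png

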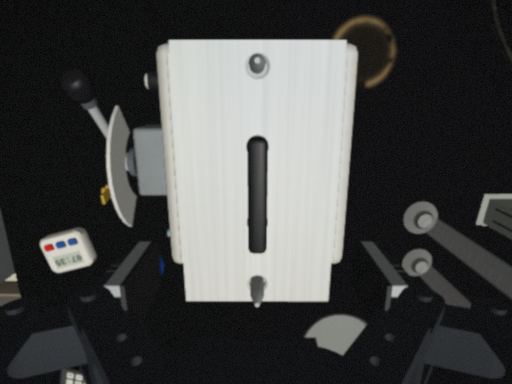

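Plate home and level: both pins stand proud at (258,64) and (257,288), the slope is 0.002, and its top is at 146. I have viewed 16 pictures, so from here I work from numbers. Measure the marker angle from brass-coloured pixels.

```bash
cat >> h.py <<'E'
PIV=np.array([452.3,160.6,50.])
def brass(im,P):
    h=cv2.cvtColor(im,cv2.COLOR_BGR2HSV)
    m=(h[...,0]>12)&(h[...,0]<35)&(h[...,1]>110)&(h[...,2]>60)&(np.hypot(P[...,1]-PIV[1],P[...,2]-PIV[2])<105)&(abs(P[...,0]-457)<25)
    q=P[m]; return q,m
def rep(n,im,P):
    q,m=brass(im,P)
    if len(q)<5: print(n,"few",len(q)); return
    a=np.arctan2(-(q[:,1]-PIV[1]),q[:,2]-PIV[2]); v,u=np.where(m)
    print(n,len(q),"med",np.median(q,0).round(1),"angle",np.round(0.8+np.percentile(a,[5,50,95]),3),"pix",u.mean().round(1),v.mean().round(1))
E
python3 - <<'E'
from h import *
for n in ("side","scene"):
    im,d=optics.snapshot(n); rep(n,im,cloud(n,d))
im,d=optics.snapshot("wrist"); rep("w",im,cloud("wrist",d))
E
python3 -m pendant '[[1,-20,0,0,0.4],[1,-30,5,0,0],[1,-35,5,0,0],[1,-35,5,0,0],[1,-30,5,0,0],[1,0,0,0,0],[1,0,0,0,0],[1,0,0,0,0]]'
python3 - <<'E'
from h import *
go([452,241,118],0)
for i in range(2):
    im,d=optics.snapshot("wrist"); P=cloud("wrist",d); rep("w",im,P)
np.save("pics/P13.npy",P); cv2.imwrite("pics/w13.png",im)
m=(abs(P[...,0]-452)<16)&(P[...,1]>180)&(P[...,1]<275)&(P[...,2]>85)&(P[...,2]<150); q=P[m]
b=np.c_[q[:,1]-PIV[1],q[:,2]-PIV[2]]; rr=np.hypot(*b.T)
for lo,hi in ((70,90),(90,100),(100,115),(115,125)):
    k=(rr>lo)&(rr<hi); print(lo,k.sum(),np.median(q[k],0).round(1) if k.any() else 0, np.median(np.arctan2(b[k,0],b[k,1])) if k.any() else 0)
E
```

```text
side 10 med [459.5 143.5 118.7] angle [0.976 1.025 1.069] pix 168.6 203.5
scene 16 med [456.6 146.4 117.3] angle [0.945 0.993 1.08 ] pix 219.2 249.0
w 119 med [463.1 145.4 127.5] angle [0.957 0.992 1.064] pix 105.1 194.3
time: 51.7
tool_pos: [448.7, 141.2, 261.9]
tcp_rot: [-180.0, -0.0, -0.0]
ft_force: [0.4, -0.8, -0.3]
finger_gap: 85.6
t 51.7 tcp [448.7 141.2 261.9] [-180.   -0.   -0.] gap 85.6 F [ 0.4 -0.8 -0.3]
shift [  3.2 -99.8 143.9] turn -0.0
w 146 med [460.4 145.2 118.5] angle [0.932 1.008 3.269] pix 268.1 171.3
w 145 med [460.3 145.3 118.7] angle [0.935 1.003 3.262] pix 268.1 171.2
70 306 [464.1 209.5 109.1] 0.7245586504656074
90 89 [452.  222.4 120.5] 0.715065797254002
100 330 [451.8 230.2 134.3] 0.6847196590635379
115 543 [451.8 241.  139. ] 0.7313797685239289
```

```bash
python3 -m pendant '[[1,1.5,-25,0,0],[1,1,-40,10,0],[1,1,-34.5,20,0],[1,0,0,30,0],[1,0,0,40,0],[1,0,0,30,0],[1,0,0,18,0],[1,0,0,2,0],[1,0,0,0,0],[1,0,0,0,0]]' 25
python3 - <<'E'
from h import *
go([452.3,240.5,112],0)
E
```

```text
time: 52.8
tool_pos: [452.7, 241.1, 113.3]
tcp_rot: [-180.0, -0.1, -0.0]
ft_force: [0.6, -0.3, 0.5]
finger_gap: 85.5
t 52.8 tcp [452.7 241.1 113.3] [-1.8e+02 -1.0e-01 -0.0e+00] gap 85.5 F [ 0.6 -0.3  0.5]
shift [-0.4  0.6  1.3] turn -0.0
```

```bash
python3 -m pendant '[[0,0,0,0,0],[0,0,0,0,0],[0,0,0,0,0],[0,0,0,0,0],[0,0,0,0,0],[0,0,0,0,0],[0,0,0,0,0]]'
python3 -m pendant '[[0,0,8.4,-7.7,0],[0,0,9.2,-6.7,0],[0,0,9.9,-5.8,0],[0,0,10.3,-4.7,0],[0,0,10.8,-3.7,0],[0,0,11.1,-2.6,0],[0,0,11.3,-1.5,0],[0,0,11.4,-0.3,0],[0,0,0,0,0],[0,0,0,0,0]]'
cat >> h.py <<'E'
def lev(n="wrist"):
    im,d=optics.snapshot(n); P=cloud(n,d); rep(n,im,P)
    m=(abs(P[...,0]-452)<8)&(P[...,2]>75)&(P[...,2]<180); q=P[m]
    b=np.c_[-(q[:,1]-PIV[1]),q[:,2]-PIV[2]]; rr=np.hypot(*b.T)
    for lo,hi in ((40,60),(60,80),(80,96),(98,120)):
        k=(rr>lo)&(rr<hi)&(abs(b[:,0])<95)
        if k.any(): print(lo,k.sum(),np.median(q[k],0).round(1),"ang",np.round(.8+np.percentile(np.arctan2(b[k,0],b[k,1]),[5,50,95]),3))
    return im,P
E
python3 - <<'E'
from h import *
go([452.3,141,146],0)
lev("side"); lev("scene"); lev("wrist")
E
```

```text
time: 53.5
tool_pos: [452.5, 240.7, 112.4]
tcp_rot: [-180.0, -0.1, -0.0]
ft_force: [5.5, -0.0, -0.1]
finger_gap: 21.4
time: 54.5
tool_pos: [453.0, 157.9, 145.5]
tcp_rot: [-180.0, -0.2, -0.1]
ft_force: [8.5, -0.4, -1.7]
finger_gap: 21.3
t 54.5 tcp [453.  157.9 145.5] [-1.8e+02 -2.0e-01 -1.0e-01] gap 21.3 F [ 8.5 -0.4 -1.7]
shift [-0.7 16.9 -0.5] turn -0.1
side 10 med [460.1 143.7 118.4] angle [0.978 1.031 1.066] pix 168.6 203.5
40 22 [451.1 159.4  94.5] ang [-0.106  0.827  1.68 ]
60 26 [451.5 155.  118.8] ang [0.802 0.879 1.052]
80 3 [450.4 152.  142.6] ang [0.836 0.891 0.898]
98 13 [449.4 147.9 160. ] ang [0.896 0.915 0.927]
scene few 4
40 48 [456.6 159.7  91.6] ang [-0.145  0.819  1.77 ]
60 42 [457.7 160.9 114.1] ang [-0.002  0.796  1.526]
80 4 [449.6 161.  136. ] ang [0.779 0.795 0.804]
98 17 [448.3 165.4 162.8] ang [0.735 0.754 0.783]
wrist 76 med [461.6 151.2 118.8] angle [0.923 0.936 0.967] pix 271.0 235.8
40 239 [454.5 162.3  95.8] ang [-0.128  0.766  0.818]
60 219 [453.  161.1 120.4] ang [0.778 0.793 0.928]
80 145 [452.9 162.  141.3] ang [0.768 0.784 0.81 ]
98 732 [452.  166.3 165.3] ang [0.736 0.75  0.78 ]
```

```bash
python3 -m pendant '[[0,0,7,0.3,0],[0,0,7,0.7,0],[0,0,6.9,1.3,0],[0,0,0,0,0],[0,0,0,0,0],[0,0,0,0,0]]'
python3 - <<'E'
from h import *
go([452.3,138,143],0)
lev("side"); lev("wrist")
E
```

```text
time: 55.25
tool_pos: [453.1, 137.3, 143.1]
tcp_rot: [-180.0, -0.2, -0.1]
ft_force: [10.0, -0.1, -3.2]
finger_gap: 20.9
t 55.2 tcp [453.1 137.3 143.1] [-1.8e+02 -2.0e-01 -1.0e-01] gap 20.9 F [10.  -0.1 -3.2]
shift [-0.8 -0.7  0.1] turn -0.1
side few 0
40 20 [452.3 150.8  89.9] ang [-0.116  1.026  1.763]
60 17 [449.8 146.  117.2] ang [0.961 1.01  1.071]
98 13 [451.3 127.2 162.8] ang [1.059 1.096 1.114]
wrist 333 med [461.1 146.8 119.7] angle [0.931 0.982 1.099] pix 270.4 214.2
40 328 [454.6 153.2  95.2] ang [-0.115  0.952  1.032]
60 372 [454.2 147.8 118.6] ang [0.957 0.978 1.042]
80 276 [453.  145.4 140.2] ang [0.954 0.975 1.004]
98 975 [452.1 145.3 163.2] ang [0.921 0.934 0.963]
```

```bash
python3 -m pendant '[[0.4,0,0,0,0],[1,0,0,0,0],[1,0,0,0,0],[1,0,0,0,0],[1,0,0,-20,0],[1,0,0,-40,0],[1,0,0,-50,0],[1,0,30,-10,0],[1,0,30,0,0],[1,0,5,0,0]]'
python3 -m pendant '[[1,0,0,0,0],[1,0,0,0,0],[1,0,0,0,0]]'
python3 - <<'E'
from h import *
go([452.3,138,143],0)
print(cam("wrist")["eye"])
im,P=lev("wrist"); cv2.imwrite("pics/w14.png",im); np.save("pics/P14.npy",P)
q,m=brass(im,P)
b=np.c_[-(q[:,1]-PIV[1]),q[:,2]-PIV[2]]; rr=np.hypot(*b.T); a=.8+np.arctan2(b[:,0],b[:,1])
for lo,hi in ((60,72),(72,80),(80,90)):
    k=(rr>lo)&(rr<hi); print("brass",lo,k.sum(),np.percentile(a[k],[2,50,98]).round(3) if k.any() else 0, np.median(q[k],0).round(1) if k.any() else 0)
lev("side"); lev("scene")
E
```

```text
time: 56.35
tool_pos: [451.7, 70.2, 263.3]
tcp_rot: [179.9, -0.1, -0.1]
ft_force: [-0.6, 0.2, 0.2]
finger_gap: 85.6
time: 56.65
tool_pos: [451.2, 73.1, 262.0]
tcp_rot: [-180.0, 0.1, 0.0]
ft_force: [0.5, -0.3, -0.3]
finger_gap: 85.3
t 56.6 tcp [451.2  73.1 262. ] [-1.8e+02  1.0e-01  0.0e+00] gap 85.3 F [ 0.5 -0.3 -0.3]
shift [  1.3 -64.9 119.1] turn 0.0
[451.03536111 142.21828207 405.21240959]
wrist 37 med [461.4 148.8 119.6] angle [0.935 0.963 3.531] pix 268.0 87.8
40 79 [455.6 194.3  81.4] ang [-0.119 -0.05   0.974]
60 28 [454.  149.7 115.9] ang [0.938 0.963 0.981]
98 152 [452.4 144.7 165.7] ang [0.92  0.937 1.098]
brass 60 20 [0.933 0.952 0.981] [460.3 150.  119.1]
brass 72 6 [0.962 0.963 0.965] [461.7 148.3 124.7]
brass 80 8 [0.966 0.973 0.988] [461.9 146.2 132.3]
side few 1
40 23 [450.7 150.4  91.7] ang [-0.106  1.026  1.696]
60 18 [450.  145.7 116.9] ang [0.955 1.017 1.07 ]
80 13 [449.2 141.4 137.8] ang [0.974 1.034 1.068]
98 29 [447.6 131.9 162.7] ang [0.937 1.051 1.106]
scene 9 med [458.1 147.1 118. ] angle [0.945 0.993 1.011] pix 218.4 248.3
40 49 [455.3 153.2  92.3] ang [-0.174  0.966  1.756]
60 50 [457.6 147.9 113.9] ang [-0.067  0.982  1.426]
80 16 [448.4 144.1 135. ] ang [0.972 0.993 1.037]
98 25 [449.4 143.9 162.5] ang [0.933 0.954 1.036]
```

```bash
python3 -m pendant '[[1,-10,-30,-5,0],[1,-10,-37,0,0],[1,0,0,0,0],[1,0,0,0,0],[1,0,0,0,0]]'
python3 - <<'E'
from h import *
im,P=lev("wrist"); q,m=brass(im,P)
b=np.c_[-(q[:,1]-PIV[1]),q[:,2]-PIV[2]]; rr=np.hypot(*b.T); a=.8+np.arctan2(b[:,0],b[:,1])
for lo,hi in ((60,72),(72,80),(80,90)):
    k=(rr>lo)&(rr<hi)&(q[:,0]>457); print("brass",lo,k.sum(),np.percentile(a[k],[2,50,98]).round(3) if k.any() else 0)
for n in ("side","scene"):
    i,d=optics.snapshot(n); print(n,plate(cloud(n,d),146,(500,20),(700,300),5))
i,d=optics.snapshot("wrist"); print(plate(cloud("wrist",d),146,(500,20),(700,300),5))
E
```

```text
time: 57.3
tool_pos: [431.5, 139.0, 267.3]
tcp_rot: [180.0, 0.0, -0.0]
ft_force: [0.9, -0.3, -0.1]
finger_gap: 85.2
wrist 99 med [460.5 146.1 119.4] angle [0.931 0.99  1.083] pix 287.9 167.0
40 107 [454.5 153.9  94. ] ang [-0.142  0.945  0.992]
60 116 [454.  148.  118.5] ang [0.946 0.977 1.034]
80 51 [451.8 145.7 139.9] ang [0.954 0.972 0.999]
98 209 [450.8 145.1 164.3] ang [0.921 0.936 0.984]
brass 60 58 [0.925 0.986 2.909]
brass 72 18 [0.962 0.978 1.063]
brass 80 22 [0.967 1.    1.044]
side (((595.7169799804688, 159.7591094970703), (135.2022705078125, 217.97897338867188), 0.47627273201942444), np.float64(145.26624801689786), 1299)
scene (((593.76953125, 159.27273559570312), (136.4316864013672, 223.42686462402344), 0.27312207221984863), np.float64(144.92630087719203), 2130)
(((596.1370239257812, 159.86009216308594), (130.91603088378906, 222.03329467773438), 0.9768565893173218), np.float64(146.3781004982959), 29808)
```

Lever ≈1.00 and marker ≈1.005, which agree within measuring error. The plate is home and the gripper is clear.

```bash
python3 -c "
from bench import hand_in; print(hand_in())"
```

```text
the job is handed in; nothing more can be done
None
```

The shaker is loaded and handed in at about 58 s of robot time.

**What I did**
- I swung the lever to the zero stop until it pushed back, and it was still at zero in every picture until the plate was home.
- I laid the plate flat on the front-left of the bench.
- I stood the three short white pots in the front right, rear right and front left pockets. I saw no fourth short white pot, and I left the other items where they were.
- I lowered the plate over both pins, and only then swung the lever to the marker.

**Last checks**
- **Pots:** all three stood upright, with caps at about 134 mm, seen before the plate covered them.
- **Plate:** its top was at about 146 mm, level to 0.002, and both pins stood through their holes. When it seated, the gripper was 138 mm above its height when it gripped the plate on the bench. It was still in place just before I handed in.
- **Lever and marker:** the lever read about 1.00 rad and the marker about 1.005 rad.
- **Gripper:** open, about 100 mm clear above the lever.

**What disagreed:** raw lever and marker readings from one camera to another differed by up to about 0.04 rad, because each camera sees a different side of the rod. Where one camera could see both, they agreed to about 0.01–0.03 rad. I had used all 16 pictures, so I checked the final lever position from depth and colour data, not by eye. The marker read the same before and after the swing, within that spread.

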